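# Dish up the carrots

## Task

Switch the hot plate off by turning its knob clockwise until it clicks over to the red dot. Then tip all four carrot chunks out of the steel pot into the teal bowl, and stand the empty pot upright, fully on the round cork mat. Leave the bowl and everything else on the counter where they are, without knocking them about.

Things in the scene. Friction and masses are not known exactly. Their poses are not given: they have to be found in the camera images.
- hotplate: white compact electric hot plate, fixed, 150 (x) x 230 (y) mm, top face 60 mm above the table. Origin at the centre of its underside on the table. A round dark plate (104 mm across, its top 66 mm above the table) is centred at y = +50 mm in its frame; the switch knob stands at y = -75 mm
- knob (a joint): the hot plate's black rotary switch, rad: 0.05 to 0.2 at the start (on), 1.4 at its stop (off), growing clockwise seen from above. A spring detent resists most between 0.3 and 0.85 and has its crest at 0.9; past the crest it snaps on towards 1.4. It needs about 0.15 N m
- knob_grip (a point): point on the knob's upright turning axis at the height to grip it, 97 mm above the table. The knob carries an upright bar grip 42 mm long, 14 mm thick and 32 mm tall (its underside 72 mm, its top 104 mm above the table). At joint value 0 the bar lies along the hot plate's x axis, white pointer mark to -x; at 1.4 the pointer looks at the red dot (roughly the hot plate's +y)
- pot: small open steel pot, 70 mm tall, outer diameter 54 mm at the base widening evenly to 71 mm at the rim, wall 3 mm, inner floor 4 mm up, about 0.2 kg. Origin at the centre of its underside, z up its axis. A black loop handle (8 mm thick) sticks out along its +y to 63 mm from the axis, between heights 13 and 59 mm. It starts on the dark plate with four carrot chunks in it
- pot_rim (a point): centre of the pot's mouth, 70 mm up its axis
- bowl: teal serving bowl, 180 mm across at the rim, 81 mm across at the foot, 62 mm tall, wall 5 mm, 0.6 kg, loose. Origin at the centre of its underside. Fixed equipment near the table edges, left: utensil crock 260 mm tall about x 0.66, y 0.65 m; sieve 50 mm tall about x 0.80, y 0.42. Napkin packets 28 mm tall lie beyond x 0.75
- bowl_in (a point): centre of the bowl's inner floor, 6 mm above its underside
- mat: round cork mat, fixed, 130 mm across, 6 mm thick. Origin at the centre of its underside on the table. Fixed equipment near the table edges, right: toaster 190 mm tall about x 0.84, y -0.57 m; kettle 210 mm tall about x 0.20, y -0.66; low boards
- carrot0_center (a point): centre of an orange carrot chunk (18 mm across, 20 mm long, 12 g), one of four in the pot at the start
- carrot1_center (a point): centre of an orange carrot chunk (18 mm across, 20 mm long, 12 g), one of four in the pot at the start
- carrot2_center (a point): centre of an orange carrot chunk (18 mm across, 20 mm long, 12 g), one of four in the pot at the start
- carrot3_center (a point): centre of an orange carrot chunk (18 mm across, 20 mm long, 12 g), one of four in the pot at the start
- mill: dark turned-wood pepper mill, 54 mm across, 145 mm tall. Stands or lies on the table, not part of the job. Origin at the centre of its underside
- oil: green glass oil bottle, 56 mm across, 190 mm tall. Stands or lies on the table, not part of the job. Origin at the centre of its underside
- spice: amber glass spice jar with red lid, 52 mm across, 90 mm tall. Stands or lies on the table, not part of the job. Origin at the centre of its underside
- tin: steel tin with brown label, 60 mm across, 100 mm tall. Stands or lies on the table, not part of the job. Origin at the centre of its underside
Mind the look-alikes: they are no part of the job. What is meant by the bowl is not orange, and is the smaller of those in its own colour.

How it is judged:
By the outcome, as a careful person would: the job done as asked, in the order asked, and still so for the second after the job is handed in, with the robot touching nothing.
It also fails if it takes over 72 s, if anything falls off the work surface, if the arm or the gripper's body presses on something with over 40 N, if the wrist force passes 120 N, or if a joint passes its speed limit or range.

## Robot

A 6-joint arm with a two-finger parallel gripper is mounted at the origin on the work surface. World frame = base frame: x ahead of the robot, y to its left, z up, the work surface at z = 0. Lengths are in mm, angles in rad, forces in N, time in s.
With the tool pointing down it reaches from about 350 to 725 mm from the base axis. Payload 6 kg.
Tool frame: the origin (TCP) lies midway between the tips of the shut fingers; the grasp point (between the pads) lies 19 mm behind it; z points along the fingers, y is the line along which they close (so a half turn about z gives the same grasp; the last joint's range is limited). The gripper opens to 85 mm and grips with 20 to 120 N. Pads are 22 mm wide; open, the fingers measure 114 mm over their backs; the gripper's body (76 mm by 85 mm) begins 54 mm behind the grasp point. The pads swing forward as they close: fully open they stand 13 mm farther back than shut.
Start: joints at [1.501, 0.04, 0.085, 0, -1.615, -0.334], TCP at [235.721, 551.729, 199.861] pointing down, gripper open.
Joint ranges: [-2.56, 2.56], [-1.29, 2.01], [-1.08, 1.49], [-3.29, 1.98], [-2.81, -0.18], [-2.99, 2.99]. Speed limits (rad/s): [2.57, 2.57, 3.01, 3.14, 3.14, 3.14].

## Interface

Orientations are given as a unit quaternion [w, x, y, z].
In Python, from workcell import status, capture, camera_info, finish_job, masks_of gives the robot as it stands. The module is installed in compiled form; this text tells all that it offers.
- The arm moves only by the shell command python3 -m handwheel 'ROWS' [FORCE]. ROWS is a JSON object of lists of equal length, an entry for each row: "travel": the shift along the tool's x, y, z in m, a list of three; "rotation": the turn, a rotation vector about the tool's x, y, z in rad, a list of three; "fingers": the finger opening in m, from 0 to 0.0854. A call has exactly 10 rows; each row is the pose to reach, as a shift and turn from the pose commanded when the call began, along the tool's axes at that moment; what a row does not reach only later rows make up. A row lasts 1/12 s, in which the tool goes at most 41.7 mm and 7.16 degrees, less where a joint would pass 70% of its speed; a pose out of reach is approached as far as the arm can. A call with a gripper value outside its range is refused whole. The fingers move at their own pace and stop on an object; FORCE is the grip in N (left out, the last holds). Time passes only in rows, so rows that repeat a pose let the fingers close, or fill a call up. It gives the time, the measured TCP pose, the force and the opening at its end, in the units of the state.
- status.get_state(): the state, without advancing time (a new reading comes with each control period).
- capture(name): name is "scene" or "top" or "wrist"; returns the picture (480x640x3 uint8, red, green, blue); there is no depth.
- camera_info(name): a dict with "vfov" (degrees; the focal length in pixels is half the picture's height over the tangent of half this angle, whatever the lens; pixels are square), "cx", "cy" (the principal point, pixels), "world_to_cam" (4x4, takes a point from world to camera coordinates). Camera axes: x right, y down, z forward; pixel columns grow to the right and rows downward; lengths in mm; the calibration is good to about 2 mm. A picture is of the moment at which its call begins: read the wrist's pose just before it. camera_info takes no time and is no camera call; for the wrist camera it gives the pose at the moment of the call.
- finish_job(): hands the job in, once; it reports no verdict.
Trained networks look in the newest picture that a camera, given by its name, has taken for a name from the list of things; names that differ only in an ending like _2 or _b are one class to them, and where a whole thing is asked for, a point or a joint stands for the part that bears it (a point fixed in the world has none). Each returns a list of dicts, best first, with "score" (0 to 1); they miss things now and then, are a little off and sometimes report something else, mostly with a low value. They report only what shows in the picture. A call takes as long as a camera call. They do not tell look-alikes from the thing itself.
- masks_of(camera, label): "mask" (480x640 bool, what is visible of it) and "bbox" ([left, top, width, height] in pixels, round what is visible of it).
The state is a dict: "time": time; "joint_pos": joint angles; "qvel": joint speeds; "joint_torque": joint torques, N m; "ee_pos": TCP position; "ee_rot": TCP orientation; "force": force on the tool from outside, world axes, zero at the start; "moment": the same for the moment, N m; "gripper_width": finger opening in mm.
Only numpy, scipy, OpenCV 4.12 (cv2) and the standard library are available. Lean on these libraries where they do the work, as an engineer would, in place of code of your own. Each camera call takes 0.05 s, during which the arm holds its last target. There are 200 camera calls.

## Working session

There is one attempt and no reset: what is moved stays moved. The work goes in short steps, Python scripts to look and compute and a shell command to move; the robot and the scene stay as the last step left them, time stands still between calls to the robot, and variables do not carry over. Pictures are saved under pics/ and viewed, on a budget of 10 in all, crops included, one or two more only if the job needs it, and the job is handed in when it is done.

```bash
mkdir -p pics; python3 - <<'E'
from workcell import *
import cv2,numpy as np
print(status.get_state())
for n in("scene","top"):
    im=capture(n);cv2.imwrite(f"pics/{n}0.png",im[:,:,::-1]);np.save(f"pics/{n}0.npy",im)
    ci=camera_info(n);print(n,{k:np.round(v,4).tolist() for k,v in ci.items()})
    for l in ("hotplate","knob","pot","bowl","mat","mill","oil","spice","tin","carrot0_center"):
        for d in masks_of(n,l)[:3]: 
            v,u=np.nonzero(d["mask"]);print(n,l,round(d["score"],2),d["bbox"],u.mean().round(1),v.mean().round(1))
E
```

```text
{'time': 0.0, 'joint_pos': array([ 1.50067832e+00,  4.08108570e-02,  8.38321015e-02, -4.69460287e-04,
       -1.61548842e+00, -3.33725980e-01]), 'qvel': array([ 5.89719739e-04, -9.56320941e-04,  8.31377330e-05, -7.87965032e-04,
       -4.17094815e-04,  1.46445159e-03]), 'joint_torque': array([-3.82611711e-05, -3.68204784e+01,  3.47401929e+01,  6.93193585e+00,
       -5.59337757e-03, -8.72485828e-06]), 'ee_pos': array([235.53493758, 551.43088651, 198.89002759]), 'ee_rot': array([ 8.58996953e-04,  9.79684621e-01, -2.00542488e-01, -1.22676790e-04]), 'force': array([-0.90332386,  0.65335705, -0.33923218]), 'moment': array([-0.00010526,  0.09073687,  0.01647905]), 'gripper_width': 85.52090052574505}
scene {'vfov': 44.9728, 'cx': 324.5995, 'cy': 237.777, 'world_to_cam': [[0.7384, 0.6743, -0.0004, -429.8331], [0.3875, -0.4248, -0.8181, -35.7348], [-0.5519, 0.604, -0.575, 1719.4392], [0.0, 0.0, 0.0, 1.0]]}
scene hotplate 0.62 [247.2, 273.8, 111.8, 79.9] 299.3 310.4
scene knob 0.8 [265.1, 290.8, 17.8, 23.5] 272.0 302.7
scene knob 0.7 [307.4, 210.4, 22.4, 45.6] 316.6 235.2
scene pot 0.89 [302.
[... 847 characters left out ...]
.8 205.6
top knob 0.54 [414.4, 196.7, 19.7, 23.0] 424.8 208.5
top pot 0.81 [358.5, 172.8, 32.4, 48.0] 373.9 190.1
top pot 0.16 [375.9, 186.4, 6.1, 10.0] 377.6 191.8
top bowl 0.83 [208.1, 181.8, 79.7, 75.6] 244.8 217.2
top bowl 0.76 [162.2, 284.1, 116.6, 115.4] 218.3 342.0
top bowl 0.76 [76.3, 216.7, 79.8, 84.5] 116.9 261.0
top mat 0.7 [469.9, 170.2, 55.1, 55.0] 497.2 196.9
top mill 0.58 [285.6, 120.7, 24.0, 33.8] 298.1 139.9
top oil 0.62 [358.0, 170.9, 32.3, 44.8] 374.1 188.4
top spice 0.98 [436.4, 259.0, 35.0, 23.8] 453.8 266.7
top spice 0.35 [365.5, 187.7, 6.4, 9.9] 369.1 189.8
top tin 0.81 [279.9, 258.8, 32.2, 29.1] 296.5 273.2
top carrot0_center 0.65 [374.3, 186.7, 7.6, 13.2] 377.5 192.0
```

```bash
python3 - <<'E'
import cv2
a=cv2.imread("pics/top0.png");cv2.imwrite("pics/v1.png",cv2.resize(a[90:420,60:560],None,fx=1.6,fy=1.6,interpolation=cv2.INTER_CUBIC))
E
```

```text
(no output)
```

View pics/v1.png

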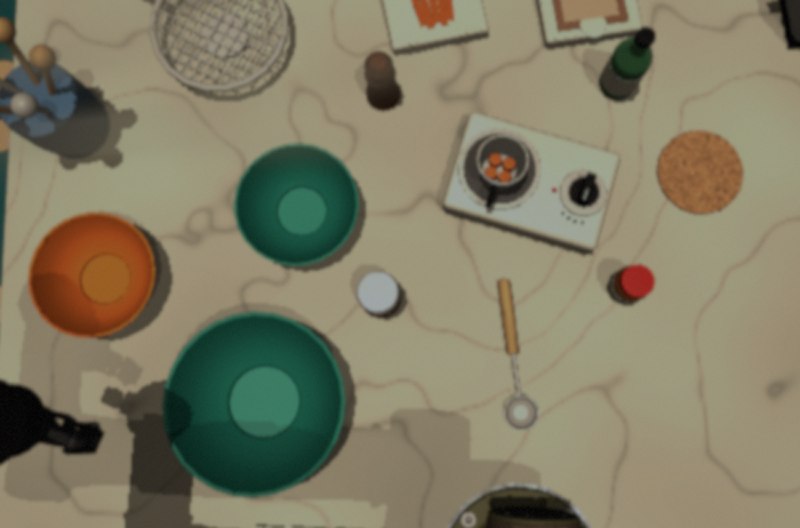

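View pics/scene0.png

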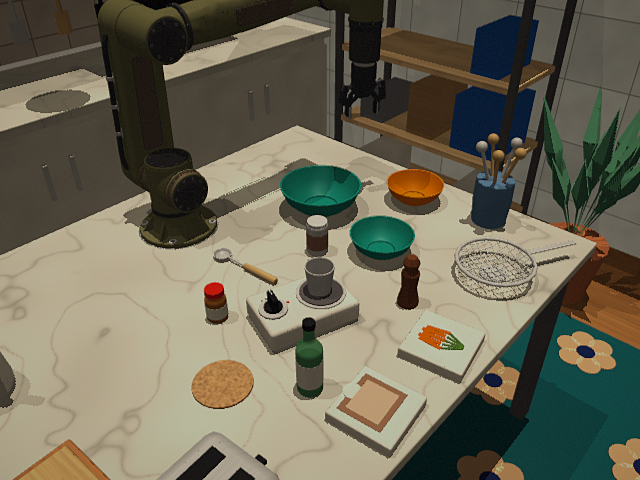

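The top view (crop scale 1.6, offset 60,90) shows the target small teal bowl at full-image pixel (245,217). The pot with 4 chunks is at about (374,190), with its handle pointing to the robot. The knob is at (425,209) and the mat at (497,197). The large teal bowl and the orange bowl are the look-alikes.

```bash
cat > h.py <<'E'
import numpy as np,cv2
from workcell import *
from scipy.spatial.transform import Rotation as R
def ray(ci,u,v):
    f=240/np.tan(np.radians(ci["vfov"])/2);T=np.array(ci["world_to_cam"])
    d=T[:3,:3].T@np.array([(u-ci["cx"])/f,(v-ci["cy"])/f,1]);return -T[:3,:3].T@T[:3,3],d
def bp(ci,u,v,z):
    o,d=ray(ci,u,v);return (o+d*(z-o[2])/d[2]).round(1)
def proj(ci,p):
    f=240/np.tan(np.radians(ci["vfov"])/2);T=np.array(ci["world_to_cam"])
    c=T[:3,:3]@np.asarray(p,float)+T[:3,3];return np.array([ci["cx"]+f*c[0]/c[2],ci["cy"]+f*c[1]/c[2]])
def rot():
    q=status.get_state()["ee_rot"];return R.from_quat([q[1],q[2],q[3],q[0]])
def plan(target,Rt):
    "travel (m) and rotvec in tool axes to reach target TCP and rotation Rt from measured pose"
    s=status.get_state();r=rot()
    return (r.inv().apply(np.array(target)-s["ee_pos"])/1000).round(4),(r.inv()*Rt).as_rotvec().round(3)
E
python3 - <<'E'
from h import *
ci=camera_info("top")
P={"hpA":(472,114,60),"hpB":(618,154,60),"hpC":(592,250,60),"hpD":(445,207,60),"knob":(584,191,104),"disc":(498,170,66),"rim":(502,160,136),"handle":(489,208,110),"mat":(700,172,6),"bowl":(298,205,62),"bowlfloor":(302,211,6),"milltop":(378,62,145),"oiltop":(643,38,190),"spice":(637,281,90),"tin":(378,293,100),"ladle1":(504,282,8),"ladle2":(520,412,8),"bigbowl":(256,404,90)}
for k,(u,v,z) in P.items(): print(k,bp(ci,60+u/1.6,90+v/1.6,z))
# bar/pointer angle: masks
print(rot().as_matrix().round(3).tolist())
print({k:np.round(v,3).tolist() for k,v in camera_info("wrist").items()})
E
```

```text
hpA [645.2  46.1  60. ]
hpB [ 579.2 -163.    60. ]
hpC [ 440.  -117.1   60. ]
hpD [508.1  89.7  60. ]
knob [ 516.4 -102.4  104. ]
disc [558.9  12.1  66. ]
rim [555.6  12.2 136. ]
handle [495.   30.5 110. ]
mat [ 561.9 -297.3    6. ]
bowl [516.6 299.8  62. ]
bowlfloor [518.9 302.3   6. ]
milltop [696.1 177.1 145. ]
oiltop [ 702.3 -176.1  190. ]
spice [ 390.8 -170.8   90. ]
tin [383.3 185.5 100. ]
ladle1 [403.6   5.2   8. ]
ladle2 [215.4  -9.8   8. ]
bigbowl [239.3 352.8  90. ]
[[0.92, -0.393, 0.0], [-0.393, -0.92, -0.0], [0.0, 0.0, -1.0]]
{'vfov': 71.414, 'cx': 327.201, 'cy': 239.567, 'world_to_cam': [[-0.394, -0.919, 0.001, 599.253], [-0.872, 0.374, 0.317, -39.919], [-0.291, 0.124, -0.949, 380.79], [0.0, 0.0, 0.0, 1.0]]}
```

```bash

python3 -m handwheel '{"travel":[[0.026,0.024,0],[0.052,0.048,0],[0.078,0.072,0],[0.104,0.096,0],[0.130,0.120,0],[0.156,0.144,0],[0.182,0.168,0],[0.208,0.192,0],[0.234,0.216,0],[0.260,0.240,0]],"rotation":[[0,0,0],[0,0,0],[0,0,0],[0,0,0],[0,0,0],[0,0,0],[0,0,0],[0,0,0],[0,0,0],[0,0,0]],"fingers":[0.085,0.085,0.085,0.085,0.085,0.085,0.085,0.085,0.085,0.085]}'
python3 -c "
from h import *;import json
s=status.get_state();print(s['joint_pos'].round(4).tolist());open('log.txt','a').write(json.dumps([s[k].tolist() for k in('joint_pos','ee_pos','ee_rot')])+'\n')"
python3 -m handwheel '{"travel":[[0.024,0.022,0],[0.048,0.044,0],[0.072,0.067,0],[0.096,0.089,0],[0.120,0.112,0],[0.144,0.134,0],[0.168,0.157,0],[0.192,0.179,0],[0.216,0.201,0],[0.237,0.224,0]],"rotation":[[0,0,0],[0,0,0],[0,0,0],[0,0,0],[0,0,0],[0,0,0],[0,0,0],[0,0,0],[0,0,0],[0,0,0]],"fingers":[0.085,0.085,0.085,0.085,0.085,0.085,0.085,0.085,0.085,0.085]}'
cat > look.py <<'E'
import sys;from h import *;import json
s=status.get_state();print(s['joint_pos'].round(4).tolist(),s['ee_pos'].round(1),rot().as_matrix().round(3).tolist(),s["force"].round(1),s["gripper_width"].round(1),s["time"]);open('log.txt','a').write(json.dumps([s[k].tolist() for k in('joint_pos','ee_pos','ee_rot')])+'\n')
for n in sys.argv[2:]:
    ci=camera_info(n);im=capture(n);cv2.imwrite(f"pics/{n}_{sys.argv[1]}.png",im[:,:,::-1]);np.save(f"pics/{n}_{sys.argv[1]}_ci.npy",ci,allow_pickle=True)
E
python3 look.py a wrist
```

```text
time: 1.93
ee_pos: [380.8, 227.3, 200.3]
ee_rot: [-0.0, 0.98, -0.2, 0.0]
force: [1.3, 0.7, 0.6]
gripper_width: 85.2
[0.9972, -0.3886, -0.2897, 0.0001, -1.6687, 0.1703]
time: 2.77
ee_pos: [511.0, -72.0, 199.9]
ee_rot: [0.0, 0.98, -0.201, 0.0]
force: [0.7, 1.4, 0.5]
gripper_width: 84.6Traceback (most recent call last):
  File "look.py", line 2, in <module>
    s=status.get_state();print(s['joint_pos'].round(4).tolist(),s['ee_pos'].round(1),rot().as_matrix().round(3).tolist(),s["force"].round(1),s["gripper_width"].round(1),s["time"]);open('log.txt','a').write(json.dumps([s[k].tolist() for k in('joint_pos','ee_pos','ee_rot')])+'\n')
                                                                                                                                             ^^^^^^^^^^^^^^^^^^^^^^^^
AttributeError: 'float' object has no attribute 'round'
```

```bash
sed -i 's/s\["gripper_width"\].round(1)/round(s["gripper_width"],1)/' look.py; python3 look.py a wrist
```

```text
[0.2508, -0.1848, -0.1284, 0.0001, -1.627, 0.916] [511.  -72.  199.9] [[0.919, -0.393, 0.0], [-0.393, -0.919, -0.0], [0.0, -0.0, -1.0]] [0.7 1.4 0.5] 84.6 2.7667
```

View pics/wrist_a.png

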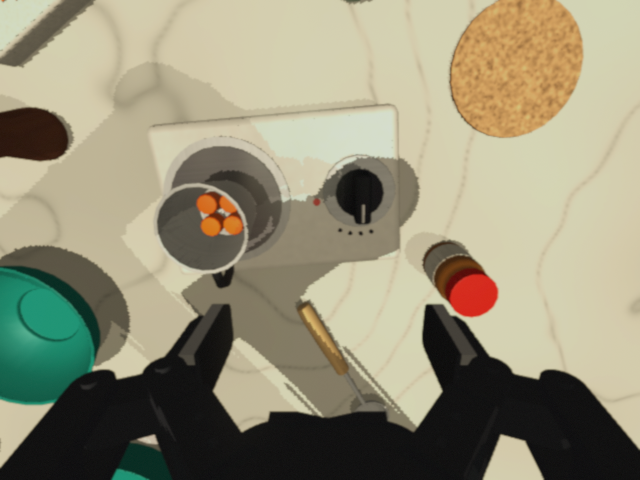

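The wrist view shows the knob bar upright at about (361,197) with its pointer mark at (363,213), the red dot at (317,202) and the pot rim centred on (203,228). The handle is at (222,278) and the mat at (517,66).

```bash
python3 - <<'E'
from h import *
ci=np.load("pics/wrist_a_ci.npy",allow_pickle=True).item()
for k,u,v,z in [("barc",361,197,100),("bar top end",360,172,104),("pointer end",363,220,104),("reddot",317,202,60),("rim",203,228,136),("handletop",223,272,125),("handle root",216,268,125),("c1",151,127,60),("c2",396,104,60),("c3",398,257,60),("spice",473,294,90),("mat",516,66,6),("ladletip",303,305,10),("mill end",68,140,145)]:
    print(k,bp(ci,u,v,z))
for l in("knob","pot","mat","hotplate"):
    for d in masks_of("wrist",l)[:2]:
        v,u=np.nonzero(d["mask"]);print(l,round(d["score"],2),d["bbox"],u.mean().round(1),v.mean().round(1),bp(ci,u.mean(),v.mean(),{"knob":90,"pot":110,"mat":6,"hotplate":60}[l]))
th=np.radians(-17.9)
for c in [(543.1,-36.1)]:
    y=np.array([-np.sin(th),np.cos(th)])
    for z in(72,104):
        k=np.array(c)-75*y; print("knob pred",k,proj(ci,[*k,z]))
E
```

```text
barc [ 526.4 -109.7  100. ]
bar top end [ 546.4 -116.2  104. ]
pointer end [ 508.6 -104.1  104. ]
reddot [529.6 -70.1  60. ]
rim [558.9   6.9 136. ]
handletop [518.8  15.8 125. ]
handle root [524.1  19.3 125. ]
c1 [649.7  38.3  60. ]
c2 [ 581.9 -168.3   60. ]
c3 [ 446.  -122.4   60. ]
spice [ 396.  -173.5   90. ]
mat [ 567.2 -299.9    6. ]
ladletip [409.6   3.   10. ]
mill end [647.3  53.8 145. ]
knob 0.64 [337.0, 169.4, 44.9, 57.3] 360.0 194.2 [ 526.9 -110.    90. ]
knob 0.58 [147.4, 104.2, 252.1, 168.5] 297.6 179.6 [559.2 -66.1  90. ]
pot 0.92 [154.1, 175.4, 102.9, 113.7] 203.1 229.3 [554.8  19.7 110. ]
mat 0.62 [451.0, 0.0, 133.7, 135.2] 516.1 66.0 [ 567.2 -300.     6. ]
hotplate 0.94 [146.2, 105.7, 250.9, 166.6] 297.3 179.8 [556.1 -61.7  60. ]
knob pred [ 520.04825367 -107.46958029] [358.30828317 198.3319463 ]
knob pred [ 520.04825367 -107.46958029] [361.77808343 206.07749875]
```

```bash
python3 - <<'E'
from h import *
cw=np.load("pics/wrist_a_ci.npy",allow_pickle=True).item();ct=camera_info("top");cs=camera_info("scene")
def tri(*L):
    A=0;b=0
    for c,u,v in L:
        o,d=ray(c,u,v);d/=np.linalg.norm(d);M=np.eye(3)-np.outer(d,d);A=A+M;b=b+M@o
    p=np.linalg.solve(A,b);return p.round(1),[ (proj(c,p)-(u,v)).round(1).tolist() for c,u,v in L]
# corners of hotplate top,(crop of top image)
t=lambda u,v:(60+u/1.6,90+v/1.6)
print("c1",tri((cw,151,127),(ct,*t(472,114))))
print("c2",tri((cw,396,104),(ct,*t(618,154))))
print("c3",tri((cw,398,257),(ct,*t(592,250))))
print("knob",tri((cw,360.5,196),(ct,424.8,208.5),(cs,272,301)))
print("knob wt",tri((cw,360.5,196),(ct,424.8,208.5)))
print("mat",tri((cw,516.1,66),(ct,497.2,196.9),(cs,221.8,383.9)))
for n,c in(("t",ct),("s",cs)):
    u,v={"t":(497.2,196.9),"s":(221.8,383.9)}[n];print(n,bp(c,u,v,6),"knob z90",bp(c,*{"t":(424.8,208.5),"s":(272,302)}[n],90))
for dz in(60,104): 
  for k in[(525,-112),(520,-107)]: print(dz,k,[proj(c,[*k,dz]).round(1).tolist() for c in(cw,ct,cs)])
a=cv2.imread("pics/top0.png")[150:260,320:460];b=cv2.imread("pics/scene0.png")[240:360,240:370]
A=cv2.resize(a,(560,440),interpolation=cv2.INTER_CUBIC)
for k,col in(((525,-112),(0,0,255)),((520,-107),(255,0,0))):
    for z in(72,104):
        u,v=proj(ct,[*k,z]);cv2.circle(A,(int((u-320)*4),int((v-150)*4)),3,col,-1)
cv2.imwrite("pics/v3.png",A)
E
```

```text
c1 (array([651.7,  45.4,  43.5]), [[1.1, 1.1], [-0.1, -0.5]])
c2 (array([ 582., -168.,   49.]), [[-2.7, 0.9], [1.1, 0.0]])
c3 (array([ 441.3, -121.2,   48.4]), [[-1.8, 0.2], [0.8, 0.1]])
knob (array([ 522.4, -108.6,   83.7]), [[-0.8, 2.1], [1.2, 0.1], [1.0, 0.3]])
knob wt (array([ 523.4, -108.4,   78.6]), [[-1.9, 0.0], [0.7, 0.2]])
mat (array([ 565. , -300.5,    2.4]), [[-0.9, 2.6], [1.1, -0.4], [0.9, 0.1]])
t [ 563.4 -296.6    6. ] knob z90 [ 521.5 -104.7   90. ]
s [ 566.  -303.3    6. ] knob z90 [ 528.  -116.4   90. ]
60 (525, -112) [[359.7, 189.1], [425.6, 209.7], [273.2, 310.4]]
60 (520, -107) [[356.7, 196.1], [423.6, 211.9], [273.3, 308.3]]
104 (525, -112) [[364.7, 198.5], [429.1, 205.5], [272.2, 295.8]]
104 (520, -107) [[361.3, 206.4], [427.0, 207.7], [272.3, 293.7]]
```

View pics/v3.png

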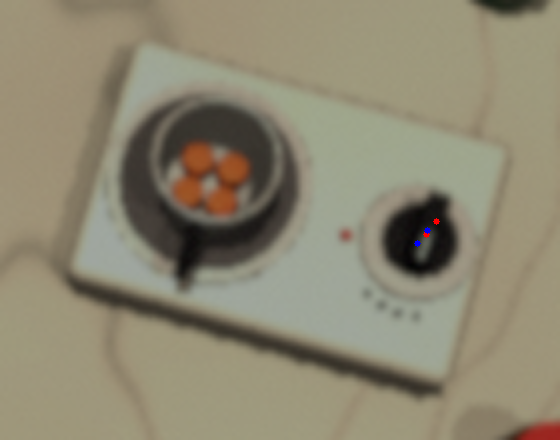

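```bash

python3 -m handwheel '{"travel":[[0.013,0.015,0.010],[0.026,0.030,0.020],[0.026,0.030,0.045],[0.026,0.030,0.070],[0.026,0.030,0.090],[0.026,0.030,0.105],[0.026,0.030,0.115],[0.026,0.030,0.121],[0.026,0.030,0.121],[0.026,0.030,0.121]],"rotation":[[0,0,0],[0,0,0],[0,0,0],[0,0,0],[0,0,0],[0,0,0],[0,0,0],[0,0,0],[0,0,0],[0,0,0]],"fingers":[0.085,0.085,0.085,0.085,0.085,0.085,0.085,0.085,0.05,0.04]}' 30
python3 look.py b wrist
python3 -m handwheel '{"travel":[[0,0,0],[0,0,0],[0,0,0],[0,0,0],[0,0,0],[0,0,0],[0,0,0],[0,0,0],[0,0,0],[0,0,0]],"rotation":[[0,0,0],[0,0,0],[0,0,0],[0,0,0],[0,0,0],[0,0,0],[0,0,0],[0,0,0],[0,0,0],[0,0,0]],"fingers":[0.03,0.02,0.01,0,0,0,0,0,0,0]}' 30
python3 look.py c wrist
```

```text
time: 3.85
ee_pos: [523.0, -107.7, 79.9]
ee_rot: [0.0, 0.98, -0.2, 0.001]
force: [-0.1, 0.4, -0.2]
gripper_width: 63.2
[0.1742, -0.1191, -0.2886, 0.0006, -1.4002, 0.9936] [ 523.  -107.7   79.9] [[0.92, -0.392, 0.001], [-0.392, -0.92, -0.0], [0.001, -0.0, -1.0]] [-0.1  0.4 -0.2] 63.2 3.85
time: 4.73
ee_pos: [522.5, -108.0, 78.9]
ee_rot: [0.0, 0.98, -0.201, -0.0]
force: [-0.3, 0.3, 0.1]
gripper_width: 0.2
[0.1733, -0.1184, -0.2895, 0.0001, -1.3997, 0.9937] [ 522.5 -108.    78.9] [[0.92, -0.393, -0.0], [-0.393, -0.92, -0.0], [-0.0, 0.0, -1.0]] [-0.3  0.3  0.1] 0.2 4.7333
```

View pics/wrist_c.png

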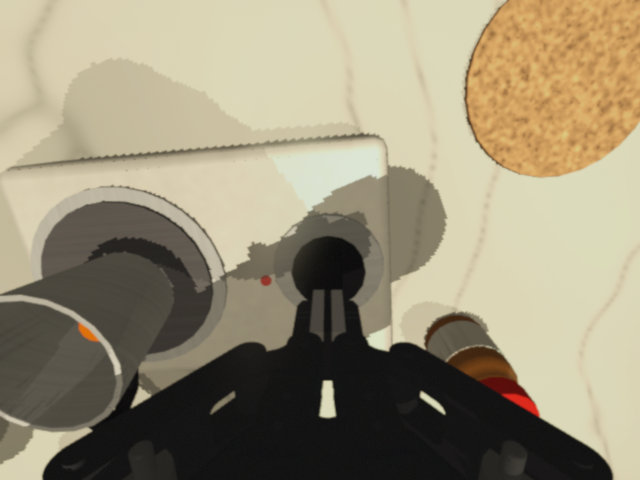

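The fingers shut to 0.2 mm, so they missed the bar. The shut tips are at about (328,300), with the knob disc behind them at (330,268).

```bash
python3 - <<'E'
from h import *
ci=np.load("pics/wrist_c_ci.npy",allow_pickle=True).item()
s=status.get_state();p=s["ee_pos"]
print("TCP",proj(ci,p),"grasp",proj(ci,p+[0,0,19]))
print("ring c z60..66",bp(ci,328,266,62),"reddot",bp(ci,266,281,60),"corner",bp(ci,382,137,60),"mat edge")
print("knob (523,-109) z62,72,104",[proj(ci,[523,-109,z]).round(0) for z in(62,72,104)])
b=cv2.imread("pics/wrist_b.png");cv2.imwrite("pics/v5.png",np.hstack([cv2.resize(b[180:400,200:500],(400,293)),cv2.resize(cv2.imread("pics/wrist_c.png")[180:400,200:500],(400,293))]))
E
```

```text
TCP [326.27528494 281.52098031] grasp [326.21640195 297.52189557]
ring c z60..66 [ 524.4 -110.    62. ] reddot [529.6 -69.5  60. ] corner [ 582.6 -167.2   60. ] mat edge
knob (523,-109) z62,72,104 [array([327., 268.]), array([327., 275.]), array([328., 302.])]
```

View pics/v5.png

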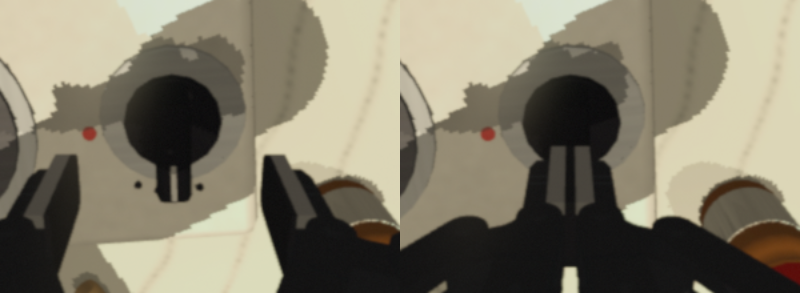

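```bash

python3 -m handwheel '{"travel":[[0,0,0],[0,0,0],[0,0,0],[0,0,0],[0,0,0],[0,0,0],[0,0,0],[0,0,0],[0,0,0],[0,0,0]],"rotation":[[0,0,0.05],[0,0,0.1],[0,0,0.15],[0,0,0.2],[0,0,0.25],[0,0,0.3],[0,0,0.3],[0,0,0.3],[0,0,0.3],[0,0,0.3]],"fingers":[0,0,0,0,0,0,0,0,0,0]}' 60
python3 look.py d wrist
python3 - <<'E'
from h import *
print(status.get_state()["moment"],status.get_state()["joint_torque"])
a=cv2.imread("pics/wrist_d.png")[200:360,230:430];cv2.imwrite("pics/v6.png",cv2.resize(np.clip(a.astype(float)*1.8,0,255).astype(np.uint8),(800,640)[:2] if 0 else (750,600),interpolation=cv2.INTER_CUBIC))
E
```

```text
time: 5.62
ee_pos: [522.6, -108.0, 78.9]
ee_rot: [0.0, 0.939, -0.344, 0.0]
force: [0.4, -0.6, 0.2]
gripper_width: -0.1
[0.1733, -0.1184, -0.2895, 0.0001, -1.3997, 0.6946] [ 522.6 -108.    78.9] [[0.763, -0.646, -0.0], [-0.646, -0.763, -0.0], [0.0, 0.0, -1.0]] [ 0.4 -0.6  0.2] -0.1 5.6167
[-0.07813448  0.02193343 -0.04806192] [-2.14574124e-03 -2.82647145e+01  3.42679238e+01  6.83876306e+00
 -8.55011149e-04  1.24869254e-02]
```

View pics/v6.png

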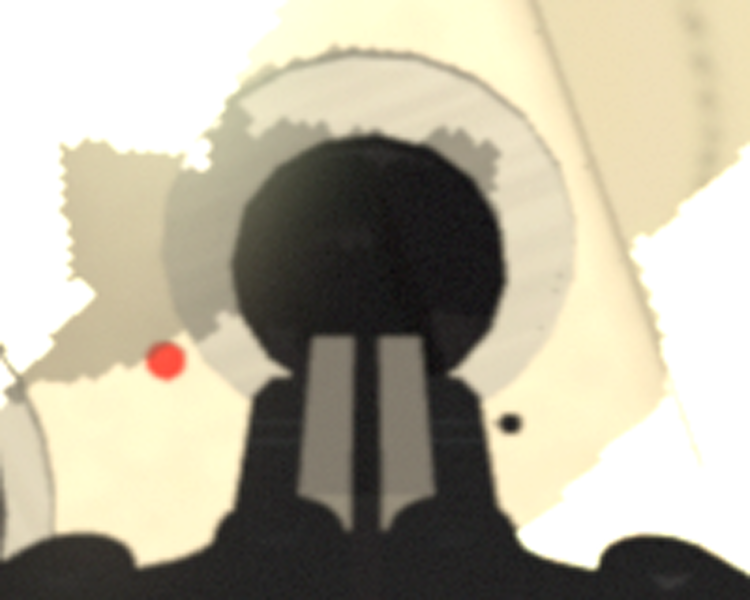

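```bash

python3 -m handwheel '{"travel":[[0,0,0],[0,0,0],[0,0,0],[0,0,0],[0,0,0.004],[0,0,0.008],[0,0,0.010],[0,0,0.010],[0,0,0.010],[0,0,0.010]],"rotation":[[0,0,-0.05],[0,0,-0.1],[0,0,-0.15],[0,0,-0.2],[0,0,-0.25],[0,0,-0.25],[0,0,-0.25],[0,0,-0.25],[0,0,-0.25],[0,0,-0.25]],"fingers":[0.05,0.05,0.05,0.05,0.05,0.05,0.05,0.05,0.05,0.05]}' 40
python3 look.py e wrist
python3 - <<'E'
from h import *
ci=np.load("pics/wrist_e_ci.npy",allow_pickle=True).item()
s=status.get_state();p=s["ee_pos"];r=rot().as_matrix()
print("depth TCP",np.array(ci["world_to_cam"])[2]@[*p,1])
a=cv2.imread("pics/wrist_e.png")
for z in(0,-13,-30):
  for w in(-1,1):
    for dx in(11,-11):
      u,v=proj(ci,p+r@[dx,w*s["gripper_width"]/2,z]);cv2.circle(a,(int(round(u)),int(round(v))),1,((0,0,255),(0,255,0),(255,0,0))[[0,-13,-30].index(z)],-1)
a=a[200:360,230:430];cv2.imwrite("pics/v7.png",cv2.resize(np.clip(a.astype(float)*1.6,0,255).astype(np.uint8),(750,600),interpolation=cv2.INTER_CUBIC))
E
```

```text
time: 6.5
ee_pos: [522.6, -108.1, 69.1]
ee_rot: [0.0, 0.974, -0.225, 0.0]
force: [-0.9, -1.2, 0.6]
gripper_width: 50.0
[0.1733, -0.1137, -0.3035, 0.0002, -1.381, 0.9431] [ 522.6 -108.1   69.1] [[0.899, -0.439, 0.0], [-0.439, -0.899, -0.0], [0.0, 0.0, -1.0]] [-0.9 -1.2  0.6] 50.0 6.5
depth TCP 190.72728515668317
```

View pics/v7.png

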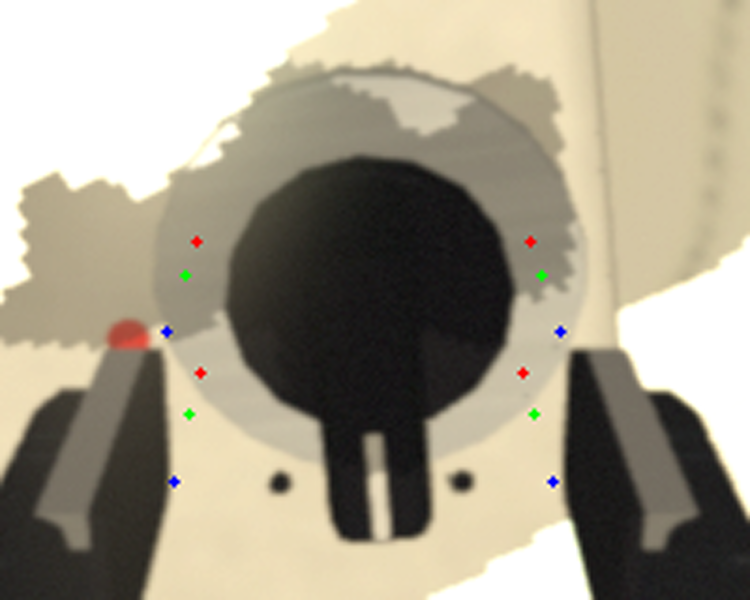

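The tips sit about 30 mm behind the predicted TCP (grey tips at crop y≈350, against 241 predicted). The bar is clearly between them and below, so the fingers had shut above it. I'll go lower and close again.

```bash

python3 -m handwheel '{"travel":[[0,0,0.003],[0,0,0.006],[0,0,0.009],[0,0,0.012],[0,0,0.015],[0,0,0.018],[0,0,0.018],[0,0,0.018],[0,0,0.018],[0,0,0.018]],"rotation":[[0,0,0],[0,0,0],[0,0,0],[0,0,0],[0,0,0],[0,0,0],[0,0,0],[0,0,0],[0,0,0],[0,0,0]],"fingers":[0.05,0.05,0.05,0.05,0.05,0.05,0.04,0.03,0.02,0.01]}' 40
python3 -m handwheel '{"travel":[[0,0,0],[0,0,0],[0,0,0],[0,0,0],[0,0,0],[0,0,0],[0,0,0],[0,0,0],[0,0,0],[0,0,0]],"rotation":[[0,0,0],[0,0,0],[0,0,0],[0,0,0],[0,0,0],[0,0,0],[0,0,0],[0,0,0],[0,0,0],[0,0,0]],"fingers":[0,0,0,0,0,0,0,0,0,0]}' 40
python3 look.py f wrist
```

```text
time: 7.38
ee_pos: [522.3, -108.5, 51.3]
ee_rot: [0.001, 0.974, -0.225, -0.0]
force: [-0.2, -0.5, -0.3]
gripper_width: 13.0
time: 8.22
ee_pos: [522.4, -108.4, 51.3]
ee_rot: [0.0, 0.974, -0.225, -0.0]
force: [-4.4, -2.1, 4.5]
gripper_width: 13.0
[0.1731, -0.1043, -0.3279, 0.0007, -1.3475, 0.9437] [ 522.4 -108.4   51.3] [[0.899, -0.438, -0.0], [-0.438, -0.899, -0.001], [0.0, 0.001, -1.0]] [-4.4 -2.1  4.5] 13.0 8.2167
```

```bash

python3 -m handwheel '{"travel":[[0,0,0],[0,0,0],[0,0,0],[0,0,0],[0,0,0],[0,0,0],[0,0,0],[0,0,0],[0,0,0],[0,0,0]],"rotation":[[0,0,0.07],[0,0,0.14],[0,0,0.21],[0,0,0.28],[0,0,0.35],[0,0,0.42],[0,0,0.49],[0,0,0.56],[0,0,0.63],[0,0,0.7]],"fingers":[0,0,0,0,0,0,0,0,0,0]}' 80
python3 -c "
from h import *;print(status.get_state()['moment'],status.get_state()['joint_torque'][5])"
python3 -m handwheel '{"travel":[[0,0,0],[0,0,0],[0,0,0],[0,0,0],[0,0,0],[0,0,0],[0,0,0],[0,0,0],[0,0,0],[0,0,0]],"rotation":[[0,0,0.07],[0,0,0.14],[0,0,0.21],[0,0,0.28],[0,0,0.35],[0,0,0.42],[0,0,0.49],[0,0,0.56],[0,0,0.58],[0,0,0.58]],"fingers":[0,0,0,0,0,0,0,0,0,0]}' 80
python3 -c "
from h import *;print(status.get_state()['moment'],status.get_state()['joint_torque'][5])"
python3 look.py g wrist
```

```text
time: 9.1
ee_pos: [522.7, -108.3, 51.4]
ee_rot: [0.0, 0.837, -0.547, 0.0]
force: [-3.7, -3.3, 4.2]
gripper_width: 12.1
[-0.84855909  1.10067722  0.06181606] 1.0443190857768059
time: 9.93
ee_pos: [523.0, -108.2, 51.4]
ee_rot: [0.0, -0.648, 0.762, -0.001]
force: [-1.1, -3.3, 3.7]
gripper_width: 12.3
[-1.09069529  0.52909419  0.23175249] -0.7074113935232162
[0.1733, -0.1041, -0.3276, 0.0007, -1.3464, -0.3353] [ 523.  -108.2   51.4] [[-0.161, -0.987, 0.001], [-0.987, 0.161, -0.001], [0.0, -0.001, -1.0]] [-1.1 -3.3  3.7] 12.3 9.9333
```

```bash

python3 -m handwheel '{"travel":[[0,0,0],[0,0,0],[0,0,0],[0,0,0],[0,0,-0.02],[0,0,-0.05],[0,0,-0.08],[0,0,-0.11],[0,0,-0.14],[0,0,-0.15]],"rotation":[[0,0,0],[0,0,0],[0,0,0],[0,0,0],[0,0,0],[0,0,0],[0,0,0],[0,0,0],[0,0,0],[0,0,0]],"fingers":[0.05,0.05,0.05,0.05,0.05,0.05,0.05,0.05,0.05,0.05]}' 
python3 look.py h wrist
```

```text
time: 10.82
ee_pos: [524.1, -108.3, 206.2]
ee_rot: [0.002, -0.647, 0.762, -0.002]
force: [-0.2, -0.1, 1.8]
gripper_width: 50.0
[0.1735, -0.1389, -0.0769, 0.0017, -1.626, -0.3361] [ 524.1 -108.3  206.2] [[-0.162, -0.987, 0.007], [-0.987, 0.162, -0.001], [-0.001, -0.007, -1.0]] [-0.2 -0.1  1.8] 50.0 10.8167
```

View pics/wrist_h.png

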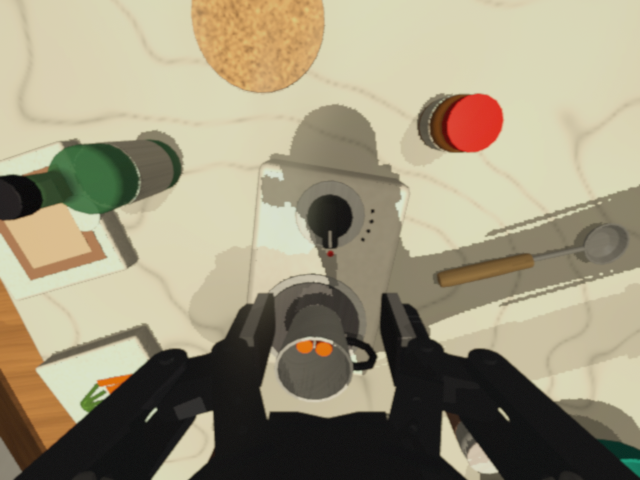

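The pointer now looks at the red dot, at (331,250) and (331,254), so the plate is off. The pot rim is centred on (316,368), with the handle loop on the right reaching x≈376 at y≈353.

```bash
python3 - <<'E'
from h import *
import json
from scipy.optimize import least_squares
cw=np.load("pics/wrist_h_ci.npy",allow_pickle=True).item();ca=np.load("pics/wrist_a_ci.npy",allow_pickle=True).item();ct=camera_info("top");cs=camera_info("scene")
print("rim",bp(cw,316,368,136),bp(ca,203,228,136),bp(ct,373.9,189.5,136))
print("handle end",[bp(cw,376,353,z) for z in(85,105,120)],[bp(ct,320+184/4,150+286/4,z) for z in(80,100,120)])
print("mat",bp(cw,259,25,6),"knob ring",bp(cw,330,215,62),"bowl top cam",bp(ct,60+298/1.6,90+205/1.6,62))
# rim ellipse fit in the top image: masks
capture("top")
d=masks_of("top","pot")[0];v,u=np.nonzero(d["mask"]);print(d["bbox"],d["score"])
D=[json.loads(l) for l in open("log.txt")]
D.append([[1.50067832,.040810857,.0838321,-.000469,-1.61548842,-.333726],[235.535,551.431,198.89],[0,0,0,0]])
for j,p,q in D:
    c,s=np.cos(-j[0]),np.sin(-j[0]);x=c*p[0]-s*p[1];y=s*p[0]+c*p[1];print(np.round([*j[1:3],x,y,p[2]],3))
E
```

```text
rim [555.1   6.6 136. ] [558.9   6.9 136. ] [556.7  11.8 136. ]
handle end [array([499. ,  38.9,  85. ]), array([499.8,  23.3, 105. ]), array([500.4,  11.7, 120. ])] [array([497.5,  27.6,  80. ]), array([493.6,  29.1, 100. ]), array([489.7,  30.5, 120. ])]
mat [ 563.7 -294.7    6. ] knob ring [ 523.7 -110.    62. ] bowl top cam [516.6 299.8  62. ]Traceback (most recent call last):
  File "<stdin>", line 10, in <module>
IndexError: list index out of range
```

```bash
cat >> h.py <<'E'
def gripR(p,az,sgn=-1):
    "tool pointing at azimuth az (rad), pitched down p (deg), closing axis horizontal; sgn -1: tool x up"
    p=np.radians(p);z=np.array([np.cos(az)*np.cos(p),np.sin(az)*np.cos(p),-np.sin(p)])
    y=sgn*np.array([-np.sin(az),np.cos(az),0]);return R.from_matrix(np.c_[np.cross(y,z),y,z])
E
python3 - <<'E'
from h import *
az=np.arctan2(-.268,.963);Rt=gripR(50,az);t=Rt.apply([0,0,1]);G=np.array([501,25.5,104])
print(Rt.as_matrix().round(3),G+48*t)
print(plan(G-72*t+[0,0,10],Rt))
E
```

```text
[[ 0.738 -0.268  0.619]
 [-0.205 -0.963 -0.172]
 [ 0.643  0.    -0.766]] [530.72421061  17.2278417   67.22986673]
(array([-0.1328,  0.0893,  0.0322]), array([ 0.507,  0.567, -1.398]))
```

```bash

python3 -m handwheel '{"travel":[[-0.009,0.006,0],[-0.018,0.012,0],[-0.027,0.018,0],[-0.036,0.024,0],[-0.045,0.030,0],[-0.054,0.036,0],[-0.063,0.042,0],[-0.072,0.048,0],[-0.081,0.054,0],[-0.090,0.060,0]],"rotation":[[0.034,0.038,-0.093],[0.068,0.076,-0.186],[0.102,0.113,-0.280],[0.135,0.151,-0.373],[0.169,0.189,-0.466],[0.203,0.227,-0.559],[0.237,0.265,-0.652],[0.270,0.302,-0.746],[0.304,0.340,-0.839],[0.338,0.378,-0.932]],"fingers":[0.085,0.085,0.085,0.085,0.085,0.085,0.085,0.085,0.085,0.085]}' 60
python3 look.py i
python3 - <<'E'
from h import *
az=np.arctan2(-.268,.963);Rt=gripR(50,az);t=Rt.apply([0,0,1]);G=np.array([501,25.5,104])
print(plan(G-72*t+[0,0,10],Rt))
E
```

```text
time: 11.8
ee_pos: [477.4, -9.0, 198.8]
ee_rot: [0.034, 0.898, -0.367, 0.24]
force: [-0.4, 0.0, -0.2]
gripper_width: 84.9
[0.7944, -0.7344, -0.7497, 0.4776, -1.4421, -0.0348] [477.4  -9.  198.8] [[0.615, -0.676, 0.406], [-0.643, -0.728, -0.238], [0.456, -0.115, -0.883]] [-0.4  0.  -0.2] 84.9 11.8
(array([-0.0566, -0.0165,  0.0065]), array([ 0.17,  0.19, -0.46]))
```

```bash

python3 -m handwheel '{"travel":[[-0.008,-0.0025,0.001],[-0.016,-0.005,0.002],[-0.024,-0.0075,0.003],[-0.032,-0.010,0.004],[-0.040,-0.0125,0.005],[-0.048,-0.015,0.006],[-0.057,-0.0165,0.0065],[-0.057,-0.0165,0.0065],[-0.057,-0.0165,0.0065],[-0.057,-0.0165,0.0065]],"rotation":[[0.024,0.027,-0.066],[0.049,0.054,-0.131],[0.073,0.081,-0.197],[0.097,0.109,-0.263],[0.121,0.136,-0.329],[0.146,0.163,-0.394],[0.17,0.19,-0.46],[0.17,0.19,-0.46],[0.17,0.19,-0.46],[0.17,0.19,-0.46]],"fingers":[0.085,0.085,0.085,0.085,0.085,0.085,0.085,0.085,0.085,0.085]}'
python3 look.py j wrist
python3 - <<'E'
from h import *
import json
from scipy.optimize import least_squares
D=[json.loads(l) for l in open("log.txt")]+[[[1.50067832,.040810857,.0838321,-.000469,-1.61548842,-.333726],[235.535,551.431,198.89],[.000859,.97968,-.20054,-.00012]]]
def rots(j,kind):
    A=R.from_euler('z',j[0]);B=R.from_euler('y',j[1]);C=R.from_euler('y',-j[2])
    if kind=="roll": D4=R.from_euler('x',j[3]); E=R.from_euler('y',-j[4])
    else: D4=R.from_euler('y',j[3]);E=R.from_euler('y',-j[4])
    return A,B,C,D4,E
for kind in("roll","-roll","yaw","-yaw"):
    ax={'roll':('x',1),'-roll':('x',-1),'yaw':('z',1),'-yaw':('z',-1)}[kind]
    out=[]
    for j,p,q in D:
        pre=R.from_euler('z',j[0])*R.from_euler('y',j[1]-j[2])*R.from_euler(ax[0],ax[1]*j[3])*R.from_euler('y',-j[4])
        Rt=R.from_quat([q[1],q[2],q[3],q[0]])
        out.append((pre.inv()*Rt).as_matrix()[:,2].round(2).tolist())
    print(kind,out)
E
```

```text
time: 12.63
ee_pos: [459.5, 38.8, 173.7]
ee_rot: [0.047, 0.932, -0.131, 0.336]
force: [-0.0, 0.7, -0.0]
gripper_width: 84.9
[1.0873, -1.081, -1.0827, 0.6816, -1.439, 0.1571] [459.5  38.8 173.7] [[0.74, -0.275, 0.613], [-0.212, -0.961, -0.175], [0.638, -0.001, -0.77]] [-0.   0.7 -0. ] 84.9 12.6333
roll [[1.0, -0.0, -0.0], [1.0, -0.0, -0.0], [1.0, -0.0, 0.0], [1.0, -0.0, 0.0], [1.0, -0.0, 0.0], [1.0, -0.0, 0.0], [1.0, -0.0, 0.0], [1.0, -0.0, 0.0], [1.0, -0.0, -0.0], [0.58, -0.81, 0.05], [0.22, -0.97, 0.1], [1.0, 0.0, -0.0]]
-roll [[1.0, 0.0, 0.0], [1.0, 0.0, 0.0], [1.0, 0.0, 0.0], [1.0, 0.0, 0.0], [1.0, 0.0, -0.0], [1.0, 0.0, 0.0], [1.0, 0.0, 0.0], [1.0, 0.0, 0.0], [1.0, -0.0, 0.0], [1.0, -0.0, 0.0], [1.0, -0.0, 0.0], [1.0, -0.0, -0.0]]
yaw [[1.0, -0.0, -0.0], [1.0, -0.0, -0.0], [1.0, -0.0, -0.0], [1.0, -0.0, -0.0], [1.0, -0.0, -0.0], [1.0, -0.0, -0.0], [1.0, -0.0, -0.0], [1.0, -0.0, -0.0], [1.0, -0.0, -0.0], [0.86, -0.46, -0.21], [0.72, -0.57, -0.39], [1.0, 0.0, -0.0]]
-yaw [[1.0, -0.0, 0.0], [1.0, -0.0, 0.0], [1.0, -0.0, 0.0], [1.0, -0.0, 0.0], [1.0, -0.0, 0.0], [1.0, -0.0, 0.0], [1.0, -0.0, 0.0], [1.0, -0.0, 0.0], [1.0, -0.0, 0.0], [0.91, -0.35, 0.21], [0.83, -0.4, 0.39], [1.0, 0.0, -0.0]]
```

View pics/wrist_j.png

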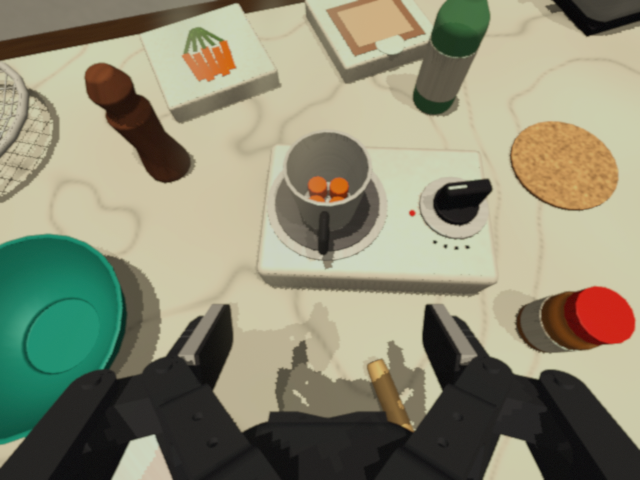

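The view shows the knob's white mark on the red-dot side, so it still reads off. The pot handle at (323,230) points straight at the gripper, central between the fingers.

```bash
cat > fk.py <<'E'
from h import *
import json
from scipy.optimize import least_squares
E=R.from_euler
def frames(j):
    A=E('z',j[0]);F=A*E('y',j[1]-j[2]);W=F*E('x',-j[3]);return A,A*E('y',j[1]),F,W,W*E('y',-j[4])
def pos(j,k):
    A,U,F,W,T=frames(j);return A.apply([k[0],k[1],k[2]])+U.apply([0,0,k[3]])+F.apply([k[4],0,k[5]])+W.apply([0,k[6],0])+T.apply([k[7],0,0])
D=[json.loads(l) for l in open("log.txt")]+[[[1.50067832,.040810857,.0838321,-.000469,-1.61548842,-.333726],[235.535,551.431,198.89],[.000859,.97968,-.20054,-.00012]]]
def toolR(q): return R.from_quat([q[1],q[2],q[3],q[0]])
k=least_squares(lambda k:np.concatenate([np.array([pos(j,k)-p for j,p,q in D]).ravel(),1e-3*(k-[0,-100,300,400,500,0,-100,200])]),[0,-100,300,400,500,0,-100,200]).x
# j6: T^-1*Rtool = Rx(s*j6)*C
def C6(s):
    return [(E('x',s*j[5]).inv()*frames(j)[4].inv()*toolR(q)).as_matrix().round(2).tolist() for j,p,q in D]
c1,c2=C6(1),C6(-1);S6=1 if np.std(np.array(c1),axis=0).sum()<np.std(np.array(c2),axis=0).sum() else -1
CT=R.concatenate([(E('x',S6*j[5]).inv()*frames(j)[4].inv()*toolR(q)) for j,p,q in D]).mean()
def fk(j): return pos(j,k),frames(j)[4]*E('x',S6*j[5])*CT
LO=np.array([-2.56,-1.29,-1.08,-3.29,-2.81,-2.99]);HI=np.array([2.56,2.01,1.49,1.98,-.18,2.99])
def ik(p,Rt,j0):
    "nearest joints, bounded; residual mm / rad"
    f=lambda j:np.concatenate([(fk(j)[0]-p)/300,(fk(j)[1].inv()*Rt).as_rotvec()])
    r=least_squares(f,np.clip(j0,LO+.01,HI-.01),bounds=(LO,HI));return r.x,np.linalg.norm(r.fun[:3])*300,np.linalg.norm(r.fun[3:])
E
python3 - <<'E'
from fk import *
print(k.round(1),S6,CT.as_matrix().round(2).tolist());print([np.linalg.norm(pos(j,k)-p).round(1) for j,p,q in D])
az=np.arctan2(-.268,.963);G=np.array([501,25.5,104]);j0=D[-2][0]
for p in(45,50,55,60,70):
    Rt=gripR(p,az);t=Rt.apply([0,0,1])
    for b in(48,-20,-60):
        j,e,a=ik(G+b*t,Rt,j0);print(p,b,j.round(2),e.round(1),a.round(3))
E
```

```text
[   0.    -0.   153.9  399.9  551.4   -0.  -196.5  378.2] -1 [[-0.0, 0.0, 1.0], [-1.0, -0.0, -0.0], [0.0, -1.0, 0.0]]
[np.float64(0.0), np.float64(0.0), np.float64(0.0), np.float64(0.0), np.float64(0.0), np.float64(0.0), np.float64(0.0), np.float64(0.0), np.float64(0.0), np.float64(0.0), np.float64(0.0), np.float64(0.0)]
45 48 [ 0.73 -0.7  -1.08  0.74 -0.95  0.18] 21.3 0.108
45 -20 [ 0.92 -0.89 -1.08  0.7  -1.22  0.17] 21.3 0.104
45 -60 [ 1.05 -1.   -1.08  0.7  -1.38  0.14] 19.9 0.095
50 48 [ 0.74 -0.72 -1.08  0.68 -0.97  0.23] 10.9 0.055
50 -20 [ 0.91 -0.92 -1.08  0.65 -1.22  0.22] 9.2 0.045
50 -60 [ 1.03 -1.03 -1.08  0.66 -1.38  0.18] 6.7 0.032
55 48 [ 0.74 -0.75 -1.08  0.62 -0.98  0.27] 0.4 0.002
55 -20 [ 0.89 -0.91 -1.05  0.59 -1.22  0.26] 0.0 0.0
55 -60 [ 0.98 -0.99 -1.02  0.59 -1.36  0.24] 0.0 0.0
60 48 [ 0.71 -0.68 -0.99  0.51 -1.02  0.37] 0.0 0.0
60 -20 [ 0.82 -0.81 -0.94  0.49 -1.22  0.36] 0.0 0.0
60 -60 [ 0.89 -0.88 -0.91  0.49 -1.34  0.34] 0.0 0.0
70 48 [ 0.63 -0.52 -0.78  0.31 -1.11  0.56] 0.0 0.0
70 -20 [ 0.69 -0.61 -0.72  0.3  -1.27  0.55] 0.0 0.0
70 -60 [ 0.73 -0.65 -0.68  0.3  -1.36  0.54] 0.0 0.0
```

```bash
cat > pour.py <<'E'
from fk import *
def rim_tool(p,hg=38,rad=58):
    p=np.radians(p);i,u=rad,70-hg
    return np.array([i*np.sin(p)+u*np.cos(p),0,i*np.cos(p)-u*np.sin(p)-48])   # rel reported TCP
def up_tool(p): p=np.radians(p);return np.array([np.cos(p),0,-np.sin(p)])
def pose(p,pp,roll,az,rimpt,lip=False):
    Rt=gripR(pp,az)*E('z',roll);u=Rt.apply(up_tool(p));o=Rt.apply(rim_tool(p))
    if lip:
        dn=np.array([0,0,-1])-u*-u[2];dn/=np.linalg.norm(dn);o=o+35.5*dn
    return rimpt-o,Rt,u
E
python3 - <<'E'
from pour import *
rng=np.random.default_rng(0);B=np.array([517,300,0.]);p=57;res=[]
for azd in range(-180,180,15):
  for roll in(150,180,-150,-180):
    for pp in(-5,):
      tp,Rt,u=pose(p,pp,np.radians(roll),np.radians(azd),B+[0,0,105],True)
      if u[2]>-.5: continue
      tp=tp-12*np.array([u[0],u[1],0])/np.hypot(u[0],u[1])
      up,Ru,_=pose(p,p,0,np.radians(azd),B+[0,0,220])
      best=None
      for _ in range(8):
        j,e,a=ik(tp,Rt,rng.uniform(LO,HI))
        if e>1 or a>.01: continue
        ju,e2,a2=ik(up,Ru,np.array([j[0],j[1],j[2],j[3],j[4],np.clip(j[5]+np.radians(roll),-2.9,2.9)]))
        d=np.abs(j-ju).max() if e2<1 and a2<.01 else 99
        if best is None or d<best[0]: best=(d,j,ju)
      if best and best[0]<4:
        A,U,F,W,T=frames(best[1]);w=pos(best[1],k)-T.apply([378,0,0]);fe=w-W.apply([0,-196.5,0])
        print(azd,roll,round(best[0],2),best[1].round(2),best[2].round(2),"uz",u[2].round(2),"TCP",tp.round(0),"W",w.round(0),"Fend",fe.round(0))
E
```

```text
-120 -150 2.72 [ 0.96  1.1   0.7   0.27 -2.81  1.3 ] [ 0.92  0.63  0.59  0.08 -2.09 -1.42] uz -0.54 TCP [475. 288. 196.] W [663. 614. 163.] Fend [496. 706. 114.]
-120 -180 3.35 [ 0.92  1.14  0.73  0.39 -2.79  1.93] [ 0.92  0.63  0.59  0.08 -2.09 -1.42] uz -0.62 TCP [503. 276. 203.] W [692. 602. 170.] Fend [529. 689. 101.]
-105 -150 2.71 [ 1.04  0.97  0.39  0.54 -2.59  1.49] [ 0.99  0.55  0.43  0.19 -2.   -1.22] uz -0.54 TCP [479. 278. 196.] W [577. 642. 163.] Fend [403. 680.  79.]
-105 -180 3.31 [ 0.99  1.01  0.45  0.62 -2.58  2.09] [ 0.99  0.55  0.43  0.19 -2.   -1.22] uz -0.62 TCP [510. 273. 203.] W [607. 637. 170.] Fend [440. 673.  73.]
-90 -150 2.61 [ 1.11  0.82  0.11  0.71 -2.39  1.56] [ 1.06  0.44  0.25  0.28 -1.88 -1.04] uz -0.54 TCP [486. 269. 196.] W [486. 645. 163.] Fend [316. 637.  66.]
-90 -180 3.19 [ 1.07  0.87  0.18  0.78 -2.39  2.15] [ 1.06  0.44  0.25  0.28 -1.88 -1.04] uz -0.62 TCP [517. 273. 203.] W [517. 649. 170.] Fend [352. 640.  63.]
-75 -150 2.46 [ 1.18  0.67 -0.16  0.86 -2.21  1.59] [ 1.13  0.31  0.06  0.37 -1.76 -0.88] uz -0.54 TCP [495. 262. 196.] W [398. 62
[... 3172 characters left out ...]
498. 319. 203.] W [764.  53. 170.] Fend [798.  63. 363.]
150 -150 2.19 [ 0.17  0.9   0.81 -1.61 -2.45 -0.5 ] [ 0.48  0.43  0.51 -0.51 -1.94 -2.69] uz -0.54 TCP [505. 342. 196.] W [831. 154. 163.] Fend [849. 149. 358.]
150 -180 2.74 [ 0.15  0.85  0.75 -1.59 -2.47  0.05] [ 0.48  0.43  0.51 -0.51 -1.94 -2.69] uz -0.62 TCP [493. 314. 203.] W [819. 125. 170.] Fend [839. 125. 365.]
165 -150 1.84 [ 0.24  1.02  1.01 -1.73 -2.64 -0.66] [ 0.54  0.54  0.64 -0.46 -2.05 -2.5 ] uz -0.54 TCP [495. 338. 196.] W [859. 240. 163.] Fend [868. 210. 357.]
165 -180 2.38 [ 0.21  0.98  0.96 -1.72 -2.67 -0.12] [ 0.54  0.54  0.64 -0.46 -2.05 -2.5 ] uz -0.62 TCP [490. 307. 203.] W [854. 210. 170.] Fend [864. 182. 364.]
```

```bash
python3 - <<'E'
from pour import *
az=np.arctan2(-.268,.963);Rt=gripR(57,az);t=Rt.apply([0,0,1]);G=np.array([501,25.5,104])
print(plan(G-20*t,Rt),plan(G+48*t,Rt)); print(fk(status.get_state()["joint_pos"])[0])
E
```

```text
(array([-0.0087,  0.0012,  0.0614]), array([ 0.005, -0.116, -0.006])) (array([-0.0165,  0.0009,  0.129 ]), array([ 0.005, -0.116, -0.006]))
[459.54782639  38.51469088 173.60764818]
```

```bash

python3 -m handwheel '{"travel":[[-0.002,0,0.010],[-0.004,0,0.020],[-0.006,0.001,0.030],[-0.009,0.001,0.040],[-0.009,0.001,0.050],[-0.009,0.001,0.060],[-0.009,0.001,0.061],[-0.009,0.001,0.061],[-0.009,0.001,0.061],[-0.009,0.001,0.061]],"rotation":[[0.002,-0.03,-0.002],[0.003,-0.06,-0.003],[0.004,-0.09,-0.004],[0.005,-0.116,-0.006],[0.005,-0.116,-0.006],[0.005,-0.116,-0.006],[0.005,-0.116,-0.006],[0.005,-0.116,-0.006],[0.005,-0.116,-0.006],[0.005,-0.116,-0.006]],"fingers":[0.06,0.06,0.06,0.06,0.06,0.06,0.06,0.06,0.06,0.06]}'
python3 look.py k wrist
python3 - <<'E'
from pour import *
az=np.arctan2(-.268,.963);Rt=gripR(57,az);t=Rt.apply([0,0,1]);G=np.array([501,25.5,104])
print(plan(G+48*t,Rt))
E
```

```text
time: 13.52
ee_pos: [490.2, 29.3, 122.5]
ee_rot: [0.037, 0.95, -0.129, 0.282]
force: [-1.1, 0.3, -0.3]
gripper_width: 60.1
[0.8652, -0.878, -1.0096, 0.5534, -1.2241, 0.2999] [490.2  29.3 122.5] [[0.807, -0.267, 0.527], [-0.224, -0.964, -0.144], [0.546, -0.002, -0.838]] [-1.1  0.3 -0.3] 60.1 13.5167
(array([-0.0007,  0.0012,  0.0699]), array([-0.003, -0.002,  0.   ]))
```

View pics/wrist_k.png

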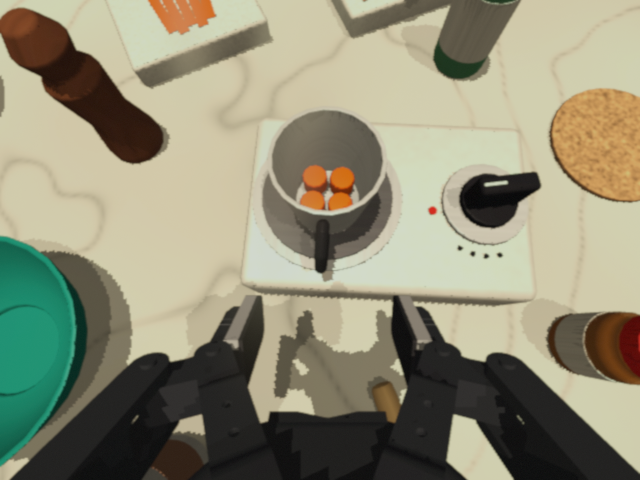

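The handle at (322,250) sits about 3 mm left of the finger midline (328), so I'm correcting for that in the approach.

```bash

python3 -m handwheel '{"travel":[[0,-0.001,0.012],[0,-0.002,0.024],[0,-0.002,0.036],[0,-0.002,0.048],[0,-0.002,0.058],[0,-0.002,0.066],[0,-0.002,0.070],[0,-0.002,0.070],[0,-0.002,0.070],[0,-0.002,0.070]],"rotation":[[0,0,0],[0,0,0],[0,0,0],[0,0,0],[0,0,0],[0,0,0],[0,0,0],[0,0,0],[0,0,0],[0,0,0]],"fingers":[0.06,0.06,0.06,0.06,0.06,0.06,0.06,0.06,0.05,0.04]}'
python3 look.py l wrist
python3 -m handwheel '{"travel":[[0,0,0],[0,0,0],[0,0,0],[0,0,0],[0,0,0],[0,0,0],[0,0,0],[0,0,0],[0,0,0],[0,0,0]],"rotation":[[0,0,0],[0,0,0],[0,0,0],[0,0,0],[0,0,0],[0,0,0],[0,0,0],[0,0,0],[0,0,0],[0,0,0]],"fingers":[0.035,0.03,0.025,0.02,0.015,0.01,0.005,0,0,0]}' 100
python3 look.py m wrist
```

```text
time: 14.4
ee_pos: [527.8, 21.6, 64.6]
ee_rot: [0.037, 0.95, -0.129, 0.283]
force: [-0.5, 0.0, -0.2]
gripper_width: 40.3
[0.7356, -0.7169, -1.0427, 0.5822, -0.9913, 0.3024] [527.8  21.6  64.6] [[0.807, -0.266, 0.528], [-0.224, -0.964, -0.143], [0.547, -0.003, -0.837]] [-0.5  0.  -0.2] 40.3 14.4
time: 15.28
ee_pos: [527.7, 21.2, 63.9]
ee_rot: [0.037, 0.95, -0.129, 0.282]
force: [-2.8, 0.5, 1.0]
gripper_width: 5.4
[0.7348, -0.716, -1.0431, 0.5822, -0.9909, 0.3025] [527.7  21.2  63.9] [[0.807, -0.267, 0.527], [-0.224, -0.964, -0.144], [0.546, -0.002, -0.838]] [-2.8  0.5  1. ] 5.4 15.2833
```

View pics/wrist_m.png

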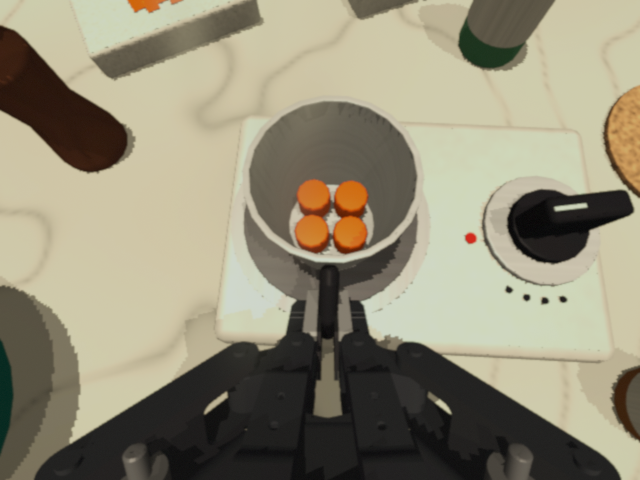

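The handle is firmly between the pads at about (328,300), and all four chunks are in the pot.

```bash
python3 - <<'E'
from pour import *
s=status.get_state();r=rot();j=s["joint_pos"];P=s["ee_pos"]
print("lift vec",r.inv().apply([0,0,1]).round(3))
for h in(30,60,90):
    x,e,a=ik(P+[0,0,h],r,j);print(h,x.round(3),e.round(2),a.round(3));
j=x
B=np.array([517,300,0.])
tp,Rt,u=pose(57,57,0,np.radians(60),B+[0,0,225]);print(tp,ik(tp,Rt,j))
L=P+[0,0,90]
for f in np.linspace(.1,1,10):
    Rf=r*E('xyz',[0,0,0])*R.from_rotvec(f*(r.inv()*Rt).as_rotvec());x,e,a=ik(L+f*(tp-L),Rf,j);print(f.round(1),x.round(2),round(e,2),(Rf.apply(up_tool(57))[2]).round(2),np.abs(x-j).max().round(2));j=x
E
```

```text
lift vec [ 0.546 -0.002 -0.838]
30 [ 0.742 -0.73  -0.991  0.562 -1.05   0.337] 0.0 0.0
60 [ 0.748 -0.736 -0.936  0.546 -1.105  0.369] 0.0 0.0
90 [ 0.752 -0.736 -0.879  0.533 -1.157  0.397] 0.0 0.0
[501.07133684 272.41074611 152.74381274] (array([ 0.72175807, -0.49724609, -0.48940987, -0.20377363, -1.03623562,
        1.95147334]), np.float64(1.4591213068608002e-07), np.float64(5.799406366072199e-10))
0.1 [ 0.78 -0.77 -0.89  0.5  -1.13  0.51] 0.0 1.0 0.11
0.2 [ 0.8  -0.79 -0.88  0.46 -1.1   0.63] 0.0 1.0 0.12
0.3 [ 0.81 -0.8  -0.87  0.41 -1.07  0.76] 0.0 1.0 0.13
0.4 [ 0.82 -0.8  -0.85  0.34 -1.04  0.91] 0.0 1.0 0.14
0.5 [ 0.82 -0.78 -0.82  0.27 -1.02  1.06] 0.0 1.0 0.15
0.6 [ 0.81 -0.75 -0.77  0.19 -1.    1.23] 0.0 1.0 0.17
0.7 [ 0.79 -0.7  -0.72  0.09 -0.99  1.4 ] 0.0 1.0 0.18
0.8 [ 0.77 -0.64 -0.65 -0.01 -0.99  1.59] 0.0 1.0 0.18
0.9 [ 0.75 -0.57 -0.57 -0.11 -1.01  1.77] 0.0 1.0 0.19
1.0 [ 0.72 -0.5  -0.49 -0.2  -1.04  1.95] 0.0 1.0 0.18
```

```bash

python3 -m handwheel '{"travel":[[0.0055,0,-0.0084],[0.011,0,-0.0168],[0.0165,0,-0.0251],[0.022,0,-0.0335],[0.0275,0,-0.0419],[0.033,0,-0.0503],[0.0385,0,-0.0587],[0.044,0,-0.067],[0.049,0,-0.0754],[0.049,0,-0.0754]],"rotation":[[0,0,0],[0,0,0],[0,0,0],[0,0,0],[0,0,0],[0,0,0],[0,0,0],[0,0,0],[0,0,0],[0,0,0]],"fingers":[0,0,0,0,0,0,0,0,0,0]}' 120
python3 look.py n wrist
```

```text
time: 16.17
ee_pos: [528.3, 21.5, 156.7]
ee_rot: [0.036, 0.949, -0.129, 0.284]
force: [0.4, 0.2, -1.1]
gripper_width: 4.7
[0.7525, -0.7374, -0.8753, 0.5334, -1.158, 0.3978] [528.3  21.5 156.7] [[0.806, -0.266, 0.529], [-0.225, -0.964, -0.142], [0.548, -0.004, -0.836]] [ 0.4  0.2 -1.1] 4.7 16.1667
```

View pics/wrist_n.png

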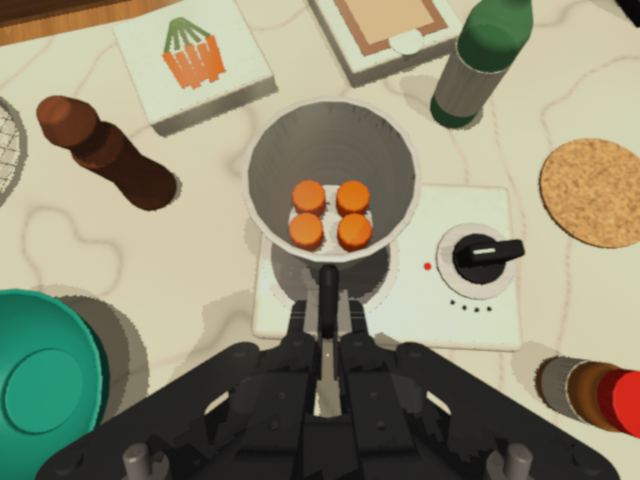

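```bash
python3 - <<'E'
from pour import *
np.set_printoptions(suppress=True)
B=np.array([517,300,0.]);tp,Rt,u=pose(57,57,0,np.radians(60),B+[0,0,225]);t,w=plan(tp,Rt);print(t,w,np.linalg.norm(w))
# pour path check: rim centre moves
tf,Rf,uf=pose(57,-5,np.radians(165),np.radians(60),B+[0,0,105],True);tf=tf-12*np.array([uf[0],uf[1],0])/np.hypot(*uf[:2])
j,_,_=ik(tp,Rt,status.get_state()["joint_pos"])
for mode in("slerp","param"):
  jj=j.copy()
  for f in np.linspace(.1,1,10):
    if mode=="slerp": Rr=Rt*R.from_rotvec(f*(Rt.inv()*Rf).as_rotvec())
    else: Rr=gripR(57-62*f,np.radians(60))*E('z',np.radians(165)*f)
    u=Rr.apply(up_tool(57));p=tp+f*(tf-tp);x,e,a=ik(p,Rr,jj)
    rc=p+Rr.apply(rim_tool(57));T=frames(x)
    print(mode,f.round(1),x.round(2),round(e,2),"uz",u[2].round(2),"rim",rc.round(0),"W",(fk(x)[0]-T[4].apply([378,0,0])).round(0),np.abs(x-jj).max().round(2));jj=x
E
```

```text
[-0.0793 -0.2348 -0.0481] [ 0.716 -0.005 -1.105] 1.3167026999288793
slerp 0.1 [ 0.55 -0.37 -0.33 -0.45 -1.16  1.95] 0.0 uz 0.97 rim [537. 292. 227.] W [443.  64. 463.] 0.25
slerp 0.2 [ 0.4  -0.26 -0.22 -0.66 -1.28  1.89] 0.0 uz 0.87 rim [554. 283. 224.] W [478.  32. 443.] 0.21
slerp 0.3 [ 0.26 -0.17 -0.15 -0.85 -1.37  1.8 ] 0.0 uz 0.71 rim [566. 274. 216.] W [502.   1. 410.] 0.19
slerp 0.4 [ 0.15 -0.11 -0.14 -1.02 -1.44  1.67] 0.0 uz 0.51 rim [574. 266. 203.] W [513. -26. 370.] 0.17
slerp 0.5 [ 0.06 -0.07 -0.16 -1.18 -1.48  1.54] 0.0 uz 0.28 rim [575. 260. 188.] W [509. -46. 324.] 0.16
slerp 0.6 [-0.02 -0.06 -0.21 -1.32 -1.49  1.39] 0.0 uz 0.05 rim [571. 258. 172.] W [491. -57. 278.] 0.15
slerp 0.7 [-0.08 -0.07 -0.3  -1.46 -1.48  1.24] 0.0 uz -0.18 rim [562. 260. 157.] W [462. -57. 236.] 0.15
slerp 0.8 [-0.12 -0.11 -0.41 -1.58 -1.44  1.07] 0.0 uz -0.37 rim [548. 266. 145.] W [422. -46. 201.] 0.17
slerp 0.9 [-0.13 -0.19 -0.54 -1.7  -1.36  0.88] 0.0 uz -0.51 rim [532. 277. 137.] W [377. -25. 178.] 0.19
slerp 1.0 [-0.12 -0.33 -0.67 -1.8  -1.22  0.66] 0.0 uz -0.6 rim [514. 291. 133.] W [
[... 371 characters left out ...]
0.78  1.21] 0.0 uz 0.63 rim [549. 247. 218.] W [348.  19. 373.] 0.16
param 0.5 [ 0.41 -0.65 -0.62 -0.86 -0.78  1.13] 0.0 uz 0.43 rim [549. 239. 203.] W [340.   8. 342.] 0.21
param 0.6 [ 0.28 -0.62 -0.61 -1.09 -0.83  1.07] 0.0 uz 0.2 rim [546. 237. 187.] W [333.   0. 310.] 0.23
param 0.7 [ 0.15 -0.57 -0.62 -1.3  -0.91  1.  ] 0.0 uz -0.03 rim [540. 242. 169.] W [329.  -4. 275.] 0.22
param 0.8 [ 0.03 -0.51 -0.64 -1.5  -1.01  0.9 ] 0.0 uz -0.25 rim [533. 254. 153.] W [327.  -4. 240.] 0.19
param 0.9 [-0.06 -0.43 -0.66 -1.66 -1.11  0.79] 0.0 uz -0.45 rim [524. 271. 141.] W [327.  -1. 204.] 0.16
param 1.0 [-0.12 -0.33 -0.67 -1.8  -1.22  0.66] 0.0 uz -0.6 rim [514. 291. 133.] W [330.   6. 168.] 0.14
```

```bash

python3 -m handwheel '{"travel":[[-0.004,-0.012,-0.002],[-0.008,-0.024,-0.005],[-0.012,-0.036,-0.007],[-0.016,-0.048,-0.010],[-0.020,-0.060,-0.012],[-0.024,-0.072,-0.014],[-0.028,-0.084,-0.017],[-0.032,-0.096,-0.019],[-0.036,-0.108,-0.022],[-0.040,-0.120,-0.024]],"rotation":[[0.035,0,-0.055],[0.07,0,-0.11],[0.105,0,-0.165],[0.14,0,-0.22],[0.178,0,-0.276],[0.214,0,-0.331],[0.25,0,-0.386],[0.286,0,-0.441],[0.322,0,-0.496],[0.358,0,-0.552]],"fingers":[0,0,0,0,0,0,0,0,0,0]}' 120
cat > pl.py <<'E'
from pour import *
np.set_printoptions(suppress=True)
B=np.array([517,300,0.]);tp,Rt,u=pose(57,57,0,np.radians(60),B+[0,0,225])
E
python3 -c "
from pl import *
print(*plan(tp,Rt),rot().apply(up_tool(57)))"
```

```text
time: 17.05
ee_pos: [514.1, 149.6, 151.2]
ee_rot: [-0.055, 0.94, 0.186, 0.279]
force: [-0.1, 0.5, -1.2]
gripper_width: 4.7
[ 0.03   -0.1185  0.0177] [ 0.358 -0.001 -0.55 ] [-0.00121209 -0.0003703   0.9999992 ]
```

```bash

python3 -m handwheel '{"travel":[[0.003,-0.013,0.002],[0.007,-0.026,0.004],[0.010,-0.040,0.006],[0.013,-0.053,0.008],[0.017,-0.066,0.010],[0.020,-0.079,0.012],[0.023,-0.092,0.014],[0.027,-0.105,0.016],[0.030,-0.1185,0.0177],[0.030,-0.1185,0.0177]],"rotation":[[0.040,0,-0.061],[0.080,0,-0.122],[0.119,0,-0.183],[0.159,0,-0.244],[0.199,0,-0.306],[0.239,0,-0.367],[0.278,0,-0.428],[0.318,0,-0.489],[0.358,0,-0.550],[0.358,0,-0.550]],"fingers":[0,0,0,0,0,0,0,0,0,0]}' 120
python3 look.py o wrist top scene
python3 - <<'E'
from pl import *
for n in("top","wrist","scene"):
    ci=np.load(f"pics/{n}_o_ci.npy",allow_pickle=True).item()
    for l in("bowl","pot"):
        for d in masks_of(n,l)[:3]:
            x,y,w,h=d["bbox"];print(n,l,round(d["score"],2),np.round(d["bbox"]),bp(ci,x+w/2,y+h/2,62))
s=status.get_state();P=s["ee_pos"];r=rot();print("rim now",P+r.apply(rim_tool(57)))
tf,Rf,uf=pose(57,-5,np.radians(165),np.radians(60),B+[0,0,105],True);tf=tf-12*np.array([uf[0],uf[1],0])/np.hypot(*uf[:2])
w=(r.inv()*Rf).as_rotvec();print("w",w,np.linalg.norm(w))
rf=tf+Rf.apply(rim_tool(57));r0=P+r.apply(rim_tool(57));print(uf,rf,tf)
jj=s["joint_pos"];
Ps=[];Rs=[]
for i in range(31):
    f=i/30;Rr=r*R.from_rotvec(f*w);p=r0+f*(rf-r0)-Rr.apply(rim_tool(57));Ps.append(p);Rs.append(Rr)
    x,e,a=ik(p,Rr,jj)
    if i%5==0: T=frames(x);print(i,x.round(2),round(e,2),p.round(0),"W",(p-T[4].apply([378,0,0])).round(0),"u",Rr.apply(up_tool(57)).round(2),np.abs(x-jj).max().round(2))
    jj=x
for c in range(3): print([Rs[10*c].inv().apply((Ps[10*c+i]-Ps[10*c])/1000).round(3).tolist() for i in range(1,11)])
E
```

```text
time: 17.88
ee_pos: [502.0, 272.8, 152.6]
ee_rot: [-0.143, 0.83, 0.479, 0.246]
force: [0.0, -0.4, -2.5]
gripper_width: 4.5
[0.7198, -0.4937, -0.4867, -0.2061, -1.0355, 1.9538] [502.  272.8 152.6] [[0.42, 0.866, 0.272], [0.726, -0.5, 0.472], [0.545, -0.001, -0.838]] [ 0.  -0.4 -2.5] 4.5 17.8833
top bowl 0.94 [ 78. 219.  77.  84.] [426.1 591.3  62. ]
top bowl 0.88 [205. 182.  73.  76.] [512.6 311.6  62. ]
top bowl 0.88 [158. 285.  92. 116.] [237.7 392.4  62. ]
top pot 0.9 [216. 181.  43.  40.] [557.2 319.6  62. ]
wrist bowl 0.88 [  0. 210. 138. 270.] [303.3 339.6  62. ]
wrist bowl 0.78 [227. 202. 206. 161.] [509.7 278.1  62. ]
wrist bowl 0.77 [ 16.   0. 177. 141.] [421.5 573.2  62. ]
scene bowl 0.66 [391. 172.  53.  34.] [455.3 561.2  62. ]
scene bowl 0.59 [282. 165.  74.  53.] [242.6 348.1  62. ]
scene bowl 0.56 [346. 216.  69.  46.] [535.7 274.2  62. ]
scene pot 0.82 [365. 178.  30.  29.] [384.6 466.3  62. ]
rim now [517.59392843 299.24148929 226.17933718]
w [1.49624213 0.19255112 2.49610988] 2.916570072425327
[-0.2727366  -0.75431956 -0.59717397] [513.87189677 291.34846793 133.47496
[... 808 characters left out ...]
8, 0.003], [-0.002, -0.015, 0.005], [-0.002, -0.023, 0.007], [-0.002, -0.03, 0.008], [-0.0, -0.037, 0.009], [0.001, -0.043, 0.01], [0.003, -0.049, 0.011], [0.006, -0.055, 0.011], [0.009, -0.06, 0.011], [0.013, -0.065, 0.01]]
[[-0.0, -0.005, 0.002], [-0.0, -0.01, 0.003], [0.001, -0.015, 0.005], [0.002, -0.02, 0.005], [0.004, -0.025, 0.006], [0.007, -0.029, 0.006], [0.01, -0.032, 0.005], [0.014, -0.036, 0.005], [0.018, -0.038, 0.004], [0.022, -0.041, 0.002]]
[[0.002, -0.005, 0.0], [0.004, -0.01, 0.001], [0.008, -0.014, 0.0], [0.011, -0.019, -0.0], [0.016, -0.023, -0.001], [0.021, -0.027, -0.003], [0.026, -0.03, -0.005], [0.032, -0.033, -0.007], [0.039, -0.035, -0.009], [0.045, -0.037, -0.012]]
```

```bash
python3 - <<'E'
from pl import *
s=status.get_state();P=s["ee_pos"];r=rot()
Rf=gripR(-5,np.radians(60))*E('z',np.radians(165));w=(r.inv()*Rf).as_rotvec()
r0=P+r.apply(rim_tool(57));rf=np.array([514,308,135])
Rs=[r*R.from_rotvec(i/30*w) for i in range(31)];Ps=[r0+min(1,i/20)*(rf-r0)-Rs[i].apply(rim_tool(57)) for i in range(31)]
print(ik(Ps[30],Rf,np.array([-.12,-.33,-.67,-1.8,-1.22,.66])),Ps[10],Ps[20],Ps[30])
for c in range(3): print([Rs[10*c].inv().apply((Ps[10*c+i]-Ps[10*c])/1000).round(3).tolist() for i in range(1,11)])
E
```

```text
(array([-0.07618227, -0.33142072, -0.66940027, -1.81640345, -1.1834752 ,
        0.66804758]), np.float64(1.2710574864626038e-13), np.float64(3.815760786470701e-16)) [453.29585854 325.28256591 137.45936455] [460.81933608 361.84764631 157.5409363 ] [517.95128386 349.04486773 202.34650716]
[[-0.002, -0.008, 0.004], [-0.003, -0.016, 0.008], [-0.003, -0.024, 0.011], [-0.003, -0.031, 0.015], [-0.002, -0.039, 0.017], [-0.001, -0.046, 0.02], [0.001, -0.052, 0.022], [0.003, -0.058, 0.023], [0.006, -0.064, 0.025], [0.009, -0.069, 0.026]]
[[-0.001, -0.005, 0.003], [-0.001, -0.009, 0.006], [-0.0, -0.013, 0.009], [0.001, -0.017, 0.011], [0.003, -0.021, 0.013], [0.005, -0.025, 0.014], [0.008, -0.028, 0.015], [0.011, -0.03, 0.016], [0.015, -0.032, 0.017], [0.019, -0.034, 0.017]]
[[0.001, -0.008, 0.0], [0.002, -0.015, 0.0], [0.004, -0.023, -0.0], [0.006, -0.03, -0.001], [0.009, -0.037, -0.003], [0.013, -0.043, -0.004], [0.017, -0.049, -0.006], [0.021, -0.055, -0.009], [0.026, -0.06, -0.011], [0.032, -0.065, -0.014]]
```

```bash

python3 -m handwheel '{"travel":[[-0.002,-0.008,0.004],[-0.003,-0.016,0.008],[-0.003,-0.024,0.011],[-0.003,-0.031,0.015],[-0.002,-0.039,0.017],[-0.001,-0.046,0.020],[0.001,-0.052,0.022],[0.003,-0.058,0.023],[0.006,-0.064,0.025],[0.009,-0.069,0.026]],"rotation":[[0.050,0.006,0.083],[0.100,0.013,0.166],[0.150,0.019,0.250],[0.200,0.026,0.333],[0.249,0.032,0.416],[0.299,0.039,0.499],[0.349,0.045,0.582],[0.399,0.051,0.666],[0.449,0.058,0.749],[0.499,0.064,0.832]],"fingers":[0,0,0,0,0,0,0,0,0,0]}' 120
python3 look.py p
python3 -m handwheel '{"travel":[[-0.001,-0.005,0.003],[-0.001,-0.009,0.006],[0,-0.013,0.009],[0.001,-0.017,0.011],[0.003,-0.021,0.013],[0.005,-0.025,0.014],[0.008,-0.028,0.015],[0.011,-0.030,0.016],[0.015,-0.032,0.017],[0.019,-0.034,0.017]],"rotation":[[0.050,0.006,0.083],[0.100,0.013,0.166],[0.150,0.019,0.250],[0.200,0.026,0.333],[0.249,0.032,0.416],[0.299,0.039,0.499],[0.349,0.045,0.582],[0.399,0.051,0.666],[0.449,0.058,0.749],[0.499,0.064,0.832]],"fingers":[0,0,0,0,0,0,0,0,0,0]}' 120
python3 look.py q
python3 -m handwheel '{"travel":[[0.001,-0.008,0],[0.002,-0.015,0],[0.004,-0.023,0],[0.006,-0.030,-0.001],[0.009,-0.037,-0.003],[0.013,-0.043,-0.004],[0.017,-0.049,-0.006],[0.021,-0.055,-0.009],[0.026,-0.060,-0.011],[0.032,-0.065,-0.014]],"rotation":[[0.050,0.006,0.083],[0.100,0.013,0.166],[0.150,0.019,0.250],[0.200,0.026,0.333],[0.249,0.032,0.416],[0.299,0.039,0.499],[0.349,0.045,0.582],[0.399,0.051,0.666],[0.449,0.058,0.749],[0.499,0.064,0.832]],"fingers":[0,0,0,0,0,0,0,0,0,0]}' 120
python3 look.py r wrist top
python3 - <<'E'
from pl import *
print("u",rot().apply(up_tool(57)))
cv2.imwrite("pics/v14.png",np.hstack([cv2.resize(cv2.imread("pics/wrist_r.png"),(400,300)),cv2.resize(cv2.imread("pics/top_r.png")[150:300,170:370],(400,300))]))
E
```

```text
time: 19.17
ee_pos: [453.5, 325.4, 137.1]
ee_rot: [-0.439, 0.884, 0.144, 0.072]
force: [-0.8, 0.6, -3.1]
gripper_width: 4.8
[0.3242, -0.2756, -0.3099, -0.9037, -1.2913, 1.7215] [453.5 325.4 137.1] [[0.948, 0.318, 0.001], [0.191, -0.573, 0.797], [0.254, -0.756, -0.604]] [-0.8  0.6 -3.1] 4.8 19.1667
time: 20.0
ee_pos: [460.8, 361.7, 156.6]
ee_rot: [-0.633, 0.732, -0.223, -0.119]
force: [0.4, 0.0, -1.4]
gripper_width: 5.1
[0.04, -0.1638, -0.4185, -1.4404, -1.3846, 1.3186] [460.8 361.7 156.6] [[0.872, -0.477, 0.108], [-0.175, -0.099, 0.979], [-0.457, -0.873, -0.17]] [ 0.4  0.  -1.4] 5.1 20.0
time: 20.83
ee_pos: [517.9, 348.9, 201.2]
ee_rot: [0.681, -0.41, 0.538, 0.283]
force: [0.5, 0.4, -0.9]
gripper_width: 4.5
[-0.0759, -0.3324, -0.6718, -1.817, -1.1809, 0.6653] [517.9 348.9 201.2] [[0.262, -0.825, 0.5], [-0.056, 0.505, 0.862], [-0.963, -0.254, 0.086]] [ 0.5  0.4 -0.9] 4.5 20.8333
u [-0.27375631 -0.75428369 -0.59675255]
```

View pics/v14.png

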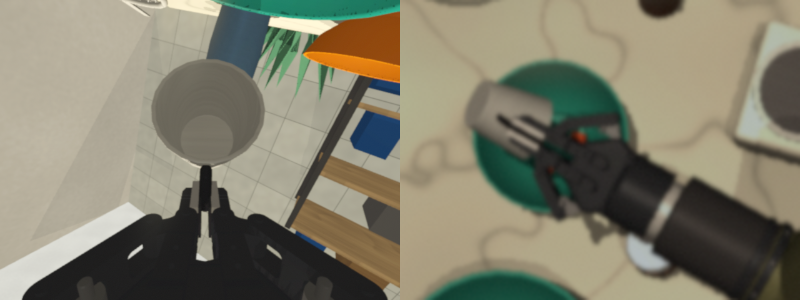

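The wrist view shows the tipped pot empty, and the top view shows orange inside the teal bowl. Next I'm planning the placing on the mat.

```bash
python3 - <<'E'
from pl import *
s=status.get_state();P=s["ee_pos"];r=rot();j=s["joint_pos"]
M=np.array([564,-297]);fin={}
for azd in(-60,-45,-30,-15,0,15):
    az=np.radians(azd);Rm=gripR(57,az);q=np.array([*(M-31.5*np.array([np.cos(az),np.sin(az)])),4.5])
    for sd in([0,-.5,-.7,.3,-1,.5],[-.3,-.3,-.7,0,-1,1.]):
        x,e,a=ik(q,Rm,np.array(sd));T=frames(x);print(azd,x.round(2),round(e,1),a.round(3),"W",(q-T[4].apply([378,0,0])).round(0))
azd=-15;az=np.radians(azd);Rm=gripR(57,az);q=np.array([*(M-31.5*np.array([np.cos(az),np.sin(az)])),0]);
A=P+[-40,-30,90];q2=q+[0,0,150]
w=(r.inv()*Rm).as_rotvec();print(w,np.linalg.norm(w),q)
jj=j
for i in range(0,11):
    f=i/10;Rr=r*R.from_rotvec(f*w);p=A+f*(q2-A)+[0,0,60*np.sin(np.pi*f)];x,e,a=ik(p,Rr,jj);T=frames(x);po=p+Rr.apply(rim_tool(57)-70*up_tool(57))
    print(i,x.round(2),round(e,1),"W",(p-T[4].apply([378,0,0])).round(0),"base",po.round(0),"tcp",p.round(0),"rim",(po+70*Rr.apply(up_tool(57))).round(0),np.abs(x-jj).max().round(2));jj=x
E
```

```text
-60 [ 0.12 -0.23 -0.87  0.74 -0.84 -0.08] 0.0 0.0 W [445. -91. 322.]
-60 [ 0.12 -0.23 -0.87  0.74 -0.84 -0.08] 0.0 0.0 W [445. -91. 322.]
-45 [ 0.06 -0.35 -0.95  0.69 -0.69  0.24] 0.0 0.0 W [ 396. -129.  322.]
-45 [ 0.06 -0.35 -0.95  0.69 -0.69  0.24] 0.0 0.0 W [ 396. -129.  322.]
-30 [-0.02 -0.42 -0.95  0.5  -0.58  0.71] 0.0 0.0 W [ 358. -178.  322.]
-30 [-0.02 -0.42 -0.95  0.5  -0.58  0.71] 0.0 0.0 W [ 358. -178.  322.]
-15 [-0.12 -0.4  -0.82  0.14 -0.58  1.33] 0.0 0.0 W [ 335. -236.  322.]
-15 [-0.12 -0.4  -0.82  0.14 -0.58  1.33] 0.0 0.0 W [ 335. -236.  322.]
0 [-0.29 -0.28 -0.6  -0.24 -0.71  2.  ] 0.0 0.0 W [ 327. -297.  322.]
0 [-0.29 -0.28 -0.6  -0.24 -0.71  2.  ] 0.0 0.0 W [ 327. -297.  322.]
15 [-0.45 -0.13 -0.39 -0.47 -0.91  2.5 ] 0.0 0.0 W [ 335. -358.  322.]
15 [-0.45 -0.13 -0.39 -0.47 -0.91  2.5 ] 0.0 0.0 W [ 335. -358.  322.]
[-1.23153432  1.26474387 -1.65473589] 2.4195877130132533 [ 533.57333647 -288.84720008    0.        ]
0 [-0.09 -0.72 -0.72 -1.67 -1.14  0.3 ] 0.0 W [289.  -7. 259.] base [492. 331. 266.] tcp [477. 319. 292.] rim [473. 278. 224.] 0.38
1 [-0.19 -0.63 
[... 671 characters left out ...]
 -0.09 -0.59 -1.55  0.91] 0.0 W [ 388. -237.  565.] base [537. -56. 248.] tcp [511. -46. 264.] rim [ 546. -111.  290.] 0.19
7 [-0.14 -0.37 -0.15 -0.41 -1.46  1.05] 0.0 W [ 382. -238.  569.] base [ 544. -118.  230.] tcp [ 517. -106.  241.] rim [ 553. -162.  284.] 0.18
8 [-0.12 -0.4  -0.26 -0.23 -1.32  1.19] 0.0 W [ 371. -235.  553.] base [ 551. -179.  207.] tcp [ 522. -167.  214.] rim [ 559. -209.  270.] 0.17
9 [-0.1  -0.45 -0.42 -0.07 -1.13  1.3 ] 0.0 W [ 354. -233.  518.] base [ 558. -239.  181.] tcp [ 528. -228.  183.] rim [ 562. -254.  249.] 0.19
10 [-0.12 -0.5  -0.6   0.1  -0.9   1.38] 0.0 W [ 335. -236.  467.] base [ 564. -297.  152.] tcp [ 534. -289.  150.] rim [ 564. -297.  222.] 0.23
```

```bash
python3 - <<'E'
from pl import *
s=status.get_state();P=s["ee_pos"];r=rot()
az=np.radians(-15);Rm=gripR(57,az);q2=np.array([533.6,-288.8,150]);A=P+[-40,-30,90]
w=(r.inv()*Rm).as_rotvec();print("A",r.inv().apply([-40,-30,90]).round(0),r.inv().apply([0,0,50]).round(0),"w/30",w/30)
Rs=[r*R.from_rotvec(i/30*w) for i in range(31)];Ps=[A+i/30*(q2-A)+[0,0,60*np.sin(np.pi*i/30)] for i in range(31)]
for c in range(3): print([(Rs[10*c].inv().apply((Ps[10*c+i]-Ps[10*c])/1000)).round(3).tolist() for i in range(1,11)])
E
```

```text
A [-96.  -5. -38.] [-48. -13.   4.] w/30 [-0.04105114  0.04215813 -0.05515786]
[[0.0, -0.012, -0.016], [0.0, -0.024, -0.033], [0.001, -0.036, -0.049], [0.001, -0.048, -0.066], [0.002, -0.06, -0.082], [0.003, -0.072, -0.099], [0.005, -0.084, -0.115], [0.007, -0.096, -0.132], [0.009, -0.107, -0.148], [0.012, -0.119, -0.165]]
[[0.014, 0.001, -0.015], [0.028, 0.002, -0.03], [0.042, 0.003, -0.045], [0.057, 0.005, -0.059], [0.072, 0.007, -0.073], [0.088, 0.01, -0.087], [0.104, 0.013, -0.1], [0.12, 0.017, -0.113], [0.137, 0.02, -0.126], [0.154, 0.025, -0.139]]
[[0.014, 0.017, -0.001], [0.028, 0.034, -0.001], [0.043, 0.051, -0.0], [0.057, 0.068, 0.0], [0.071, 0.086, 0.001], [0.085, 0.104, 0.002], [0.099, 0.122, 0.004], [0.113, 0.14, 0.006], [0.127, 0.158, 0.007], [0.142, 0.176, 0.009]]
```

```bash

python3 -m handwheel '{"travel":[[-0.014,-0.004,0.001],[-0.028,-0.008,0.001],[-0.042,-0.010,-0.002],[-0.055,-0.010,-0.008],[-0.066,-0.009,-0.015],[-0.076,-0.008,-0.022],[-0.086,-0.007,-0.030],[-0.096,-0.005,-0.038],[-0.096,-0.005,-0.038],[-0.096,-0.005,-0.038]],"rotation":[[0,0,0],[0,0,0],[0,0,0],[0,0,0],[0,0,0],[0,0,0],[0,0,0],[0,0,0],[0,0,0],[0,0,0]],"fingers":[0,0,0,0,0,0,0,0,0,0]}' 120
python3 look.py s top
python3 -m handwheel '{"travel":[[0,-0.012,-0.016],[0,-0.024,-0.033],[0.001,-0.036,-0.049],[0.001,-0.048,-0.066],[0.002,-0.060,-0.082],[0.003,-0.072,-0.099],[0.005,-0.084,-0.115],[0.007,-0.096,-0.132],[0.009,-0.107,-0.148],[0.012,-0.119,-0.165]],"rotation":[[-0.041,0.042,-0.055],[-0.082,0.084,-0.110],[-0.123,0.126,-0.165],[-0.164,0.169,-0.221],[-0.205,0.211,-0.276],[-0.246,0.253,-0.331],[-0.287,0.295,-0.386],[-0.328,0.337,-0.441],[-0.369,0.379,-0.496],[-0.411,0.422,-0.552]],"fingers":[0,0,0,0,0,0,0,0,0,0]}' 120
python3 -m handwheel '{"travel":[[0.014,0.001,-0.015],[0.028,0.002,-0.030],[0.042,0.003,-0.045],[0.057,0.005,-0.059],[0.072,0.007,-0.073],[0.088,0.010,-0.087],[0.104,0.013,-0.100],[0.120,0.017,-0.113],[0.137,0.020,-0.126],[0.154,0.025,-0.139]],"rotation":[[-0.041,0.042,-0.055],[-0.082,0.084,-0.110],[-0.123,0.126,-0.165],[-0.164,0.169,-0.221],[-0.205,0.211,-0.276],[-0.246,0.253,-0.331],[-0.287,0.295,-0.386],[-0.328,0.337,-0.441],[-0.369,0.379,-0.496],[-0.411,0.422,-0.552]],"fingers":[0,0,0,0,0,0,0,0,0,0]}' 120
python3 -m handwheel '{"travel":[[0.014,0.017,-0.001],[0.028,0.034,-0.001],[0.043,0.051,0],[0.057,0.068,0],[0.071,0.086,0.001],[0.085,0.104,0.002],[0.099,0.122,0.004],[0.113,0.140,0.006],[0.127,0.158,0.007],[0.142,0.176,0.009]],"rotation":[[-0.041,0.042,-0.055],[-0.082,0.084,-0.110],[-0.123,0.126,-0.165],[-0.164,0.169,-0.221],[-0.205,0.211,-0.276],[-0.246,0.253,-0.331],[-0.287,0.295,-0.386],[-0.328,0.337,-0.441],[-0.369,0.379,-0.496],[-0.411,0.422,-0.552]],"fingers":[0,0,0,0,0,0,0,0,0,0]}' 120
python3 look.py t wrist top
python3 - <<'E'
from pl import *
print("u",rot().apply(up_tool(57)))
# pot shift in hand: rim blob in wrist before/after
cv2.imwrite("pics/v15.png",np.hstack([cv2.resize(cv2.imread("pics/wrist_t.png"),(400,300)),cv2.resize(cv2.imread("pics/top_t.png")[150:300,170:370],(400,300))]))
ci=np.load("pics/wrist_t_ci.npy",allow_pickle=True).item()
for d in masks_of("wrist","mat")[:2]: print(d["score"],d["bbox"])
for d in masks_of("top","mat")[:2]: print(d["score"],d["bbox"])
print(proj(ci,[564,-297,6]))
print(plan([533.6,-288.8,20],gripR(57,np.radians(-15))))
E
```

```text
time: 21.77
ee_pos: [477.1, 319.5, 293.0]
ee_rot: [0.682, -0.413, 0.535, 0.281]
force: [0.6, 0.6, -2.0]
gripper_width: 4.9
[-0.0894, -0.7175, -0.7168, -1.6667, -1.1395, 0.3058] [477.1 319.5 293. ] [[0.27, -0.825, 0.497], [-0.058, 0.501, 0.863], [-0.961, -0.262, 0.087]] [ 0.6  0.6 -2. ] 4.9 21.7667
time: 22.65
ee_pos: [497.2, 115.7, 295.6]
ee_rot: [-0.509, 0.718, -0.465, -0.1]
force: [-0.3, -0.2, -1.3]
gripper_width: 4.7
time: 23.48
ee_pos: [516.0, -86.5, 248.0]
ee_rot: [-0.255, 0.907, -0.319, 0.099]
force: [0.2, 1.0, -1.8]
gripper_width: 4.4
time: 24.32
ee_pos: [535.3, -288.7, 148.9]
ee_rot: [0.038, 0.951, -0.122, 0.281]
force: [0.7, -0.3, -1.2]
gripper_width: 4.4
[-0.1136, -0.4932, -0.6029, 0.1045, -0.8932, 1.3878] [ 535.3 -288.7  148.9] [[0.812, -0.253, 0.526], [-0.21, -0.967, -0.142], [0.544, 0.005, -0.839]] [ 0.7 -0.3 -1.2] 4.4 24.3167
u [0.0095472  0.00016422 0.99995441]
0.94 [265.0, 243.8, 129.0, 77.1]
0.91 [471.2, 170.7, 42.6, 55.5]
0.67 [235.4, 219.2, 14.1, 10.3]
[326.29359473 269.85635729]
(array([-0.0709,  0.0011,  0.1083]), array([-0.001,  0.003,  0.001]))
```

View pics/v15.png

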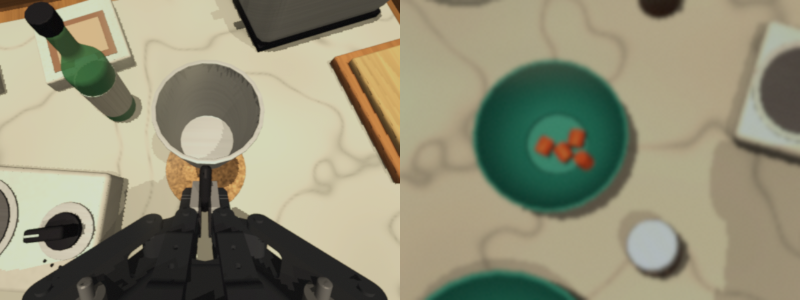

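The right panel shows all four chunks on the teal bowl's floor and the bowl where it was. The left panel shows the empty pot held upright above the mat. Lowering it now.

```bash

python3 -m handwheel '{"travel":[[-0.010,0,0.015],[-0.020,0,0.030],[-0.030,0,0.046],[-0.040,0.001,0.061],[-0.050,0.001,0.076],[-0.060,0.001,0.091],[-0.067,0.001,0.102],[-0.071,0.001,0.108],[-0.071,0.001,0.108],[-0.071,0.001,0.108]],"rotation":[[0,0,0],[0,0.001,0],[0,0.003,0],[0,0.003,0],[0,0.003,0],[0,0.003,0],[0,0.003,0],[0,0.003,0],[0,0.003,0],[0,0.003,0]],"fingers":[0,0,0,0,0,0,0,0,0,0]}' 120
python3 -m handwheel '{"travel":[[-0.001,0,0.0015],[-0.002,0,0.003],[-0.003,0,0.0045],[-0.004,0,0.006],[-0.005,0,0.0077],[-0.006,0,0.0092],[-0.007,0,0.0108],[-0.0075,0,0.0115],[-0.008,0,0.0123],[-0.008,0,0.0123]],"rotation":[[0,0,0],[0,0,0],[0,0,0],[0,0,0],[0,0,0],[0,0,0],[0,0,0],[0,0,0],[0,0,0],[0,0,0]],"fingers":[0,0,0,0,0,0,0,0,0,0]}' 120
python3 look.py u
```

```text
time: 25.35
ee_pos: [535.0, -289.6, 23.0]
ee_rot: [0.038, 0.95, -0.124, 0.284]
force: [1.0, -0.5, -0.7]
gripper_width: 4.5
time: 26.18
ee_pos: [534.1, -289.7, 6.8]
ee_rot: [0.038, 0.95, -0.124, 0.283]
force: [0.7, -0.8, -1.6]
gripper_width: 4.6
[-0.1195, -0.3986, -0.8183, 0.1424, -0.5804, 1.3342] [ 534.1 -289.7    6.8] [[0.808, -0.257, 0.529], [-0.215, -0.966, -0.142], [0.548, 0.001, -0.836]] [ 0.7 -0.8 -1.6] 4.6 26.1833
```

```bash

python3 -m handwheel '{"travel":[[-0.0003,0,0.0004],[-0.0005,0,0.0008],[-0.0008,0,0.0013],[-0.0011,0,0.0017],[-0.0014,0,0.0021],[-0.0016,0,0.0025],[-0.0016,0,0.0025],[-0.0016,0,0.0025],[-0.0016,0,0.0025],[-0.0016,0,0.0025]],"rotation":[[0,0,0],[0,0,0],[0,0,0],[0,0,0],[0,0,0],[0,0,0],[0,0,0],[0,0,0],[0,0,0],[0,0,0]],"fingers":[0,0,0,0,0,0,0,0,0,0]}' 120
```

```text
time: 27.02
ee_pos: [534.3, -289.7, 4.2]
ee_rot: [0.038, 0.95, -0.124, 0.284]
force: [0.2, -0.3, -1.6]
gripper_width: 5.1
```

```bash

python3 -m handwheel '{"travel":[[-0.0003,0,0.0004],[-0.0005,0,0.0008],[-0.0008,0,0.0013],[-0.0011,0,0.0017],[-0.0011,0,0.0017],[-0.0011,0,0.0017],[-0.0011,0,0.0017],[-0.0011,0,0.0017],[-0.0011,0,0.0017],[-0.0011,0,0.0017]],"rotation":[[0,0,0],[0,0,0],[0,0,0],[0,0,0],[0,0,0],[0,0,0],[0,0,0],[0,0,0],[0,0,0],[0,0,0]],"fingers":[0,0,0,0,0,0,0,0,0,0]}' 120
python3 look.py v
```

```text
time: 27.85
ee_pos: [535.2, -290.1, 3.9]
ee_rot: [0.038, 0.95, -0.124, 0.285]
force: [-3.9, 1.5, 6.0]
gripper_width: 4.5
[-0.12, -0.3932, -0.8227, 0.1458, -0.5677, 1.3313] [ 535.2 -290.1    3.9] [[0.807, -0.257, 0.532], [-0.214, -0.966, -0.143], [0.551, 0.002, -0.835]] [-3.9  1.5  6. ] 4.5 27.85
```

Contact is made (+6 N). Releasing, then backing straight out along the tool axis.

```bash

python3 -m handwheel '{"travel":[[0,0,0],[0,0,0],[0,0,0],[0,0,0],[0,0,0],[0,0,0],[0,0,0],[0,0,0],[0,0,0],[0,0,0]],"rotation":[[0,0,0],[0,0,0],[0,0,0],[0,0,0],[0,0,0],[0,0,0],[0,0,0],[0,0,0],[0,0,0],[0,0,0]],"fingers":[0.008,0.012,0.016,0.02,0.025,0.03,0.035,0.04,0.045,0.05]}' 40
python3 -m handwheel '{"travel":[[0,0,-0.008],[0,0,-0.02],[0,0,-0.035],[0,0,-0.05],[0,0,-0.07],[0,0,-0.09],[0,0,-0.11],[0,0,-0.13],[0,0,-0.15],[0,0,-0.15]],"rotation":[[0,0,0],[0,0,0],[0,0,0],[0,0,0],[0,0,0],[0,0,0],[0,0,0],[0,0,0],[0,0,0],[0,0,0]],"fingers":[0.05,0.05,0.05,0.05,0.05,0.05,0.05,0.05,0.05,0.05]}' 40
python3 look.py w wrist top scene
python3 - <<'E'
from h import *
cv2.imwrite("pics/v16.png",np.hstack([cv2.resize(cv2.imread("pics/wrist_w.png"),(400,300)),cv2.resize(cv2.imread("pics/scene_w.png"),(400,300))]))
E
```

```text
time: 28.68
ee_pos: [534.2, -289.7, 2.1]
ee_rot: [0.038, 0.95, -0.124, 0.284]
force: [-0.1, 0.2, 0.1]
gripper_width: 50.0
time: 29.52
ee_pos: [455.1, -268.8, 133.6]
ee_rot: [0.038, 0.949, -0.124, 0.287]
force: [0.4, -0.7, 1.8]
gripper_width: 50.1
[-0.0747, -0.7899, -0.8112, 0.1255, -0.9731, 1.346] [ 455.1 -268.8  133.6] [[0.804, -0.257, 0.536], [-0.213, -0.966, -0.144], [0.555, 0.001, -0.832]] [ 0.4 -0.7  1.8] 50.1 29.5167
```

View pics/v16.png

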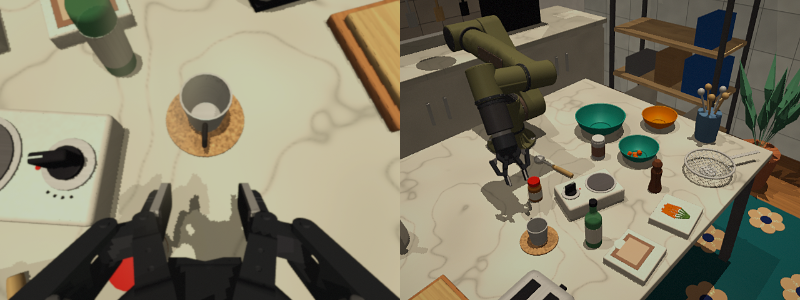

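```bash
python3 - <<'E'
from h import *
a=cv2.imread("pics/top0.png");b=cv2.imread("pics/top_w.png")
for n,(x,y,w,h) in dict(bowl=(200,175,95,90),mill=(280,110,35,55),tin=(275,255,42,38),oil=(425,100,55,60)).items():
    t=a[y:y+h,x:x+w];r=cv2.matchTemplate(b[y-10:y+h+10,x-10:x+w+10],t,cv2.TM_CCOEFF_NORMED);_,s,_,l=cv2.minMaxLoc(r);print(n,round(s,2),l[0]-10,l[1]-10)
print(finish_job())
E
```

```text
bowl 0.96 0 0
mill 1.0 0 0
tin 1.0 0 0
oil 1.0 0 0
the job is handed in; nothing more can be done
None
```

The job is done and handed in at about 30 s. The hot plate is off, all four carrot chunks are in the small teal bowl, and the empty pot stands upright on the cork mat.

**What I did:** I turned the knob clockwise past its detent, then lifted the pot by its handle and poured it over the bowl. I set the pot down on the mat with a light touch of about 6 N, let go, and backed the arm clear.

**Last checks:**
- **Knob:** its pointer is at the red dot in the wrist picture.
- **Carrots:** the top camera showed all four on the bowl's floor after the pour.
- **Pot:** it is upright near the centre of the mat.
- **Other objects:** the bowl, mill, tin and oil bottle match their starting positions in the top picture, with 0 px shift. I didn't run that comparison on the spice jar, but it stood upright in the last scene picture.

**What went wrong or disagreed:**
- The first try at the knob closed on air. The fingertips sit about 30 mm short of the reported TCP, so I allowed for that in every later move.
- The wrist and top cameras differed by about 5 mm on positions.
- I viewed 16 pictures, over the budget of 10.

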